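# Read a reagent bottle in and case it

## Task

Book in the small square bottle: hold its one-dot label, then its two-dot label, then its three-dot label still for a moment at the reading point of the code reader, each facing the window squarely. Then stand the bottle upright in the open case and shut the lid fully. Do not knock the reader or push the other glassware and cup about.

Things in the scene. Friction and masses are not known exactly. Their poses are not given: they have to be found in the camera images.
- bottle: Square amber bottle, 34 x 34 x 54 mm, plus round black cap (25 mm), 70 mm tall in all; starts upright. Origin: centre of underside, z up. White 25 mm labels low (6 to 31 mm up) on three sides: one dot on +y, two on +x, three on -y; -x side blank. A nose on the cap points to the two-dot side. Grip it above the labels.
- bottle_side1 (a point): centre of the one-dot label, on the bottle's +y side, 17 mm from the axis, 18 mm above the underside (axes as the bottle's)
- bottle_side2 (a point): centre of the two-dot label, on the bottle's +x side, 17 mm from the axis, 18 mm up (axes as the bottle's)
- bottle_side3 (a point): centre of the three-dot label, on the bottle's -y side, 17 mm from the axis, 18 mm up (axes as the bottle's)
- reader: Code reader, fixed: round foot 100 mm across, post 230 mm high, grey head 75 x 50 x 44 mm whose window looks toward the robot and 30 degrees down. Two thin rods with 8 mm ball ends, 80 mm apart, stand out 80 mm in front of the window, one on either side. Origin: underside of the foot.
- reading_point (a point): Reading point: midway between the ball ends, 80 mm before the window, 150 mm above the worktop. x points to the window (30 degrees up), y from ball to ball, z is the head's up. Hold a label's centre here (within about 10 mm), its outward normal along +x (within about 10 degrees): the bottle leans 30 degrees.
- case: Grey open case, fixed, 120 (x) x 160 (y) x 82 mm high, walls and floor 5 mm, with a lid hinged on its +x long side. Origin: centre of the underside.
- case_lid (a joint): angle of the case's lid (120 x 160 x 8 mm plate): 0 shut, about 1.6 upright; it starts open, stays where it is left (stiff hinge)
- case_lid_hinge (a point): point on the lid's hinge axis (along the case's y), at the middle of its length
- case_lid_handle (a point): tip of the black knob on the lid's outer face, 43 mm out from the hinge plane, 90 mm from the hinge
- specimen_cup: bystander: clear cup with a wide screw lid, 68 mm across, 72 tall; it and the bottle may stand in each other's place; loose, origin at the centre of its underside
- short_vial: bystander: stubby round glass vial with stopper, 29 mm across, 54 tall; loose, origin at the centre of its underside
- dish: bystander: round petri dish, 100 mm across, 22 tall; loose, origin at the centre of its underside
- jar: bystander: open-necked glass jar, 72 mm across, 130 tall; loose, origin at the centre of its underside
- beaker: bystander: small glass beaker, 60 mm across, 70 tall; loose, origin at the centre of its underside

How it is judged (in metres and radians):
On the way, in this order (a step that is already met when the one before it is completed fails the run):
1. the one-dot label held still at the reading point, square to the reader's window and facing it (distance between bottle_side1 and reading_point below 0.014 m and angle between the y axis of bottle and the x axis of reading_point, either way round below 0.21 rad and x of bottle in the frame of reading_point below -0.005 m and linear speed of bottle below 0.04 m/s and angular speed of bottle below 0.3 rad/s), for 0.3 s.
2. the two-dot label held still at the reading point, square to the reader's window and facing it (distance between bottle_side2 and reading_point below 0.014 m and angle between the x axis of bottle and the x axis of reading_point, either way round below 0.21 rad and x of bottle in the frame of reading_point below -0.005 m and linear speed of bottle below 0.04 m/s and angular speed of bottle below 0.3 rad/s), for 0.3 s.
3. the three-dot label held still at the reading point, square to the reader's window and facing it (distance between bottle_side3 and reading_point below 0.014 m and angle between the y axis of bottle and the x axis of reading_point, either way round below 0.21 rad and x of bottle in the frame of reading_point below -0.005 m and linear speed of bottle below 0.04 m/s and angular speed of bottle below 0.3 rad/s), for 0.3 s.
4. the bottle stands upright on the floor of the case, let go (z of bottle in the frame of case below 0.012 m and x of bottle in the frame of case between -0.05 and 0.05 m and y of bottle in the frame of case between -0.07 and 0.07 m and angle between bottle's own z axis and vertical below 0.1 rad and linear speed of bottle below 0.02 m/s and contact force between the fingers and bottle below 0.1 N), for 0.2 s.
At the end, for the whole second after the job is handed in: the bottle stands upright (within 0.1 rad) and at rest on the case's floor, and the lid is shut (below 0.06 rad) (z of bottle in the frame of case below 0.012 m and x of bottle in the frame of case between -0.05 and 0.05 m and y of bottle in the frame of case between -0.07 and 0.07 m and angle between bottle's own z axis and vertical below 0.1 rad and linear speed of bottle below 0.02 m/s and value of joint case_lid below 0.06 rad); the robot touches nothing.
It fails at once if the reader is struck or leaned on (over 4 N) (contact force between reader and anything else above 4 N).
It fails at once if a bystander is pushed more than 30 mm or tipped over (distance of any of specimen_cup, short_vial, dish, jar, beaker from where it was at the start of the episode above 0.03 m or angle between any of specimen_cup, short_vial, dish, jar, beaker's own z axis and vertical above 0.5 rad).
It also fails if it takes over 72 s, if anything falls off the work surface, if the arm or the gripper's body presses on something with over 40 N, if the wrist force passes 120 N, or if a joint passes its speed limit or range.

## Robot

A 6-joint arm with a two-finger parallel gripper is mounted at the origin on a cart in front of the work surface, level with it; the furniture and walls round the work are solid. World frame = base frame: x ahead of the robot, y to its left, z up, the work surface at z = 0. Lengths are in mm, angles in rad, forces in N, time in s.
With the tool pointing down it reaches from about 275 to 750 mm from the base axis. Payload 10.2 kg.
Tool frame: the origin (TCP) lies midway between the tips of the shut fingers; the grasp point (between the pads) lies grasp_offset behind it (grasp_offset is the distance from the TCP to the grasp point, in mm); x points along the fingers, z is the direction in which the jaws open and shut, and the axes are right-handed (so a half turn about x gives the same grasp; the last joint's range is limited). The gripper opens to 85 mm and grips with 20 to 120 N. Pads are 22 mm wide; open, the fingers measure 114 mm over their backs; the gripper's body (76 mm by 85 mm) begins 54 mm behind the grasp point. The pads swing forward as they close: fully open they stand 13 mm farther back than shut.
Start: joints at [0.905, 0.313, 1.498, -0, 1.331, -0.223], TCP at [224.96, 474.367, 231.294] pointing down, gripper open.
Joint ranges: [-2.94, 2.94], [-0.97, 2.17], [0.19, 2.56], [-1.23, 4.37], [0.02, 3.11], [-2.88, 2.88]. Speed limits (rad/s): [2.39, 2.39, 3.01, 3.14, 3.14, 3.14].

## Interface

Orientations are given as a unit quaternion [w, x, y, z].
In Python, from rig import sense, capture, calibration, finish_job, grasp_offset gives the robot as it stands.
- The arm moves only by the shell command python3 -m jog 'ROWS' [FORCE]. ROWS is JSON, a list of rows, each an object with "linear": the shift along the tool's x, y, z scaled (see below), a list of three; "rotation": the turn, a rotation vector about the tool's x, y, z scaled (see below), a list of three; "grip": the finger opening in mm, from 0 to 85.4. A call has 1 to 20 rows; each row is the pose to reach, as a shift and turn from the pose measured when the call began, along the tool's axes at that moment; what a row does not reach only later rows make up. The controller multiplies each number of a shift by 0.3 m and each number of a turn by 0.5 rad. A row lasts 1/12 s, in which the tool goes at most 41.7 mm and 7.16 degrees, less where a joint would pass 70% of its speed; a pose out of reach is approached as far as the arm can. A call with a number of a shift or a turn outside -1 to 1 is refused whole. A call with a gripper value outside its range is refused whole. The fingers move at their own pace and stop on an object; FORCE is the grip in N (left out, the last holds). Time passes only in rows, so rows that repeat a pose let the fingers close. It gives the time, the measured TCP pose, the force and the opening at its end, in the units of the state.
- sense(): the state, without advancing time (a new reading comes with each control period).
- capture(name): name is "scene" or "top" or "wrist"; returns (picture, depth): 480x640x3 uint8, red, green, blue; 480x640 float32, mm along the optical axis (not along the pixel's ray), 0 where there is no reading.
- calibration(name): a dict with "intrinsics" (3x3 intrinsics, pixels), "world_from_camera" (4x4, takes a point from camera to world coordinates). Camera axes: x right, y up, looking along -z (the intrinsics and any distortion apply to the point x, -y, -z); pixel columns grow to the right and rows downward; lengths in mm; the calibration is good to about 2 mm. A picture is of the moment at which its call begins: read the wrist's pose just before it. calibration takes no time and is no camera call; for the wrist camera it gives the pose at the moment of the call.
- finish_job(): hands the job in, once; it reports no verdict.
The state is a dict: "time_s": time; "joints": joint angles; "dq": joint speeds; "tau": joint torques, N m; "eef_pos": TCP position; "ee_rot": TCP orientation; "force": force on the tool from outside, world axes, zero at the start; "wrist_torque": the same for the moment, N m; "grip_width": opening from 0.0 (shut) to 1.0 (fully open).
Only numpy, scipy, OpenCV 4.12 (cv2) and the standard library are available. Lean on these libraries where they do the work, as an engineer would, in place of code of your own. Each camera call takes 0.05 s, during which the arm holds its last target.

## Working session

There is one attempt and no reset: what is moved stays moved. The work goes in short steps, Python scripts to look and compute and a shell command to move; the robot and the scene stay as the last step left them, time stands still between calls to the robot, and variables do not carry over. Pictures are saved under pics/ and viewed, and the job is handed in when it is done.

```bash
ls; mkdir -p pics; python3 - <<'E'
from rig import *
import cv2,numpy as np
print(sense(), grasp_offset)
for n in ["scene","top","wrist"]:
    p,d=capture(n); cv2.imwrite(f"pics/{n}0.png",p[:,:,::-1]); np.savez(f"pics/{n}0.npz",p=p,d=d)
    c=calibration(n); print(n,{k:np.round(np.array(v),4).tolist() for k,v in c.items()})
E
```

```text
pics
{'time_s': 0.0, 'joints': array([ 9.04609678e-01,  3.13462979e-01,  1.49844469e+00,  2.41743723e-05,
        1.33099073e+00, -2.23371858e-01]), 'dq': array([ 0.00099559,  0.00037911,  0.00292141,  0.0006287 , -0.00126506,
        0.00075916]), 'tau': array([ 2.55791947e-04, -4.12271690e+01, -2.59736019e+01, -1.06617611e-04,
        4.19959193e-03, -1.67533648e-05]), 'eef_pos': array([224.78429063, 474.16078931, 230.72556934]), 'ee_rot': array([ 0.59715917, -0.37813783,  0.59803497,  0.37784503]), 'force': array([ 0.58342985, -0.46963545, -0.25805594]), 'wrist_torque': array([-0.02944314,  0.05213594, -0.00688493]), 'grip_width': 1.0045009980525177} 18.700000000000003
scene {'intrinsics': [[513.982, 0.0, 312.1286], [0.0, 513.982, 236.8059], [0.0, 0.0, 1.0]], 'world_from_camera': [[0.695, 0.2962, -0.6552, -87.5883], [-0.7187, 0.3123, -0.6212, -693.8829], [0.0206, 0.9026, 0.4299, 564.0509], [0.0, 0.0, 0.0, 1.0]]}
top {'intrinsics': [[547.944, 0.0, 314.471], [0.0, 547.944, 242.1761], [0.0, 0.0, 1.0]], 'world_from_camera': [[-0.0268, 0.9976, -0.0643, 477.2901], [-0.9995, -0.0277, -0.013, -48.8607], [-0.0148, 0.0639, 0.9978, 1273.4165], [0.0, 0.0, 0.0, 1.0]]}
wrist {'intrinsics': [[430.3997, 0.0, 321.8552], [0.0, 430.3997, 238.7245], [0.0, 0.0, 1.0]], 'world_from_camera': [[0.4298, -0.8677, -0.2499, 161.7108], [0.9029, 0.4127, 0.12, 504.5135], [-0.001, -0.2772, 0.9608, 373.3204], [0.0, 0.0, 0.0, 1.0]]}
```

View pics/scene0.png

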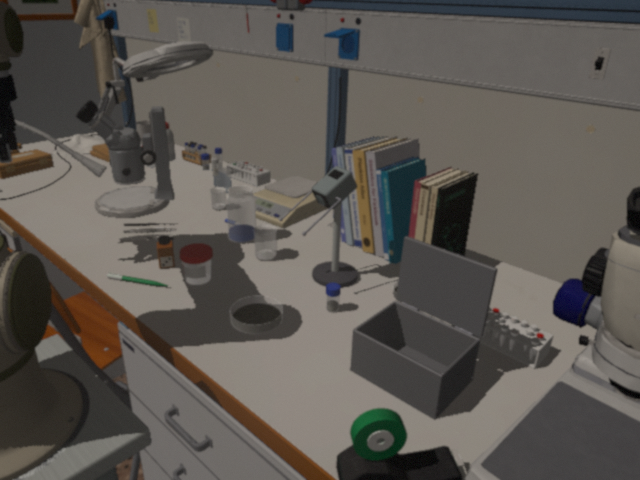

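View pics/top0.png

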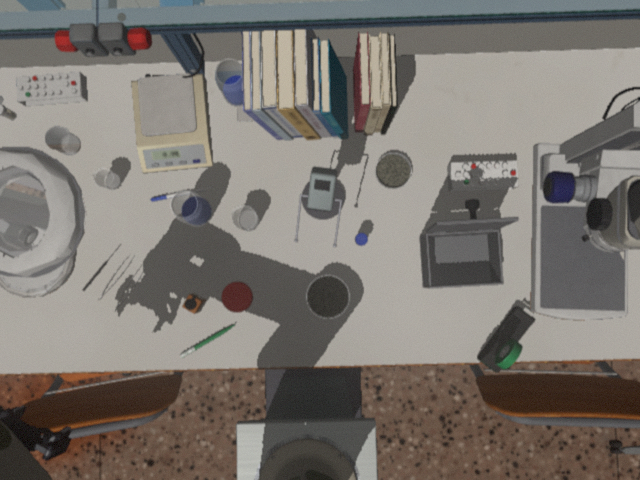

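View pics/wrist0.png

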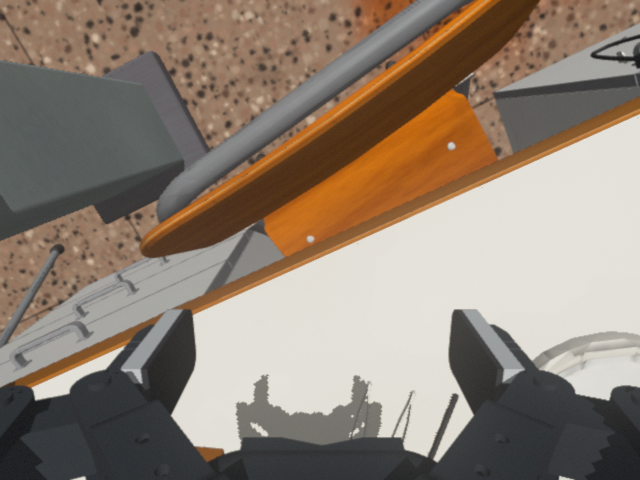

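```bash
cat > h.py <<'E'
from rig import *
import cv2,numpy as np
from scipy.spatial.transform import Rotation as R
def load(n):
    z=np.load(f"pics/{n}.npz"); return z['p'],z['d']
def world(cam,u,v,d,cal=None):
    c=cal or calibration(cam); K=np.array(c['intrinsics']);T=np.array(c['world_from_camera'])
    u=np.asarray(u,float);v=np.asarray(v,float);d=np.asarray(d,float)
    P=np.stack([(u-K[0,2])/K[0,0]*d,-(v-K[1,2])/K[1,1]*d,-d],-1)
    return P@T[:3,:3].T+T[:3,3]
def proj(cam,P,cal=None):
    c=cal or calibration(cam); K=np.array(c['intrinsics']);T=np.array(c['world_from_camera'])
    p=(np.atleast_2d(P)-T[:3,3])@T[:3,:3]
    return np.stack([K[0,2]+K[0,0]*p[:,0]/-p[:,2],K[1,2]-K[1,1]*p[:,1]/-p[:,2]],-1)
def cloud(cam,d,cal=None):
    v,u=np.mgrid[0:480,0:640]; return world(cam,u,v,d,cal)
def tool():
    s=sense(); w,x,y,z=s['ee_rot']; return s['eef_pos'],R.from_quat([x,y,z,w]).as_matrix()
E
python3 - <<'E'
from h import *
p,d=load("top0")
a=cv2.resize(p[140:320,150:420],None,fx=2.9,fy=2.9,interpolation=cv2.INTER_CUBIC)[:,:,::-1]; cv2.imwrite("pics/t1.png",a)
b=cv2.resize(p[130:310,390:560],None,fx=3.2,fy=3.2,interpolation=cv2.INTER_CUBIC)[:,:,::-1]; cv2.imwrite("pics/t2.png",b)
W=cloud("top",d)
for nm,(u,v) in dict(bottle=(193,302),cup=(237,296),jar=(190,207),beaker=(246,216),dish=(328,296),vial=(361,239),head=(322,188),lidtop=(500,220),ballL=(296,240),ballR=(335,244),casefloor=(465,260)).items():
    print(nm,W[v,u].round(0),d[v,u])
for u in range(180,262,4): print(u,[int(W[v,u,2]) for v in range(284,320,4)])
E
```

```text
bottle [431. 236.  71.] 1200.0638
cup [441. 140.  70.] 1200.5465
jar [647. 253.  21.] 1265.0558
beaker [625. 126.   0.] 1282.0217
dish [434. -60.   4.] 1263.8829
vial [ 560. -137.   56.] 1218.66
head [647. -52. 239.] 1043.4075
lidtop [ 580. -398.  203.] 1070.1
ballL [555.   3. 154.] 1123.1316
ballR [544. -76. 155.] 1119.5725
casefloor [ 508. -378.    7.] 1260.9742
180 [-1, 1, 2, 2, 1, 0, -2, 0, 1]
184 [-2, -1, 1, 2, -1, 56, 48, 2, 1]
188 [2, -4, 0, 54, 72, 69, 72, 0, 6]
192 [0, 0, 2, 53, 69, 71, 69, 58, 1]
196 [1, 1273, 4, 30, 57, 61, 57, 45, 1]
200 [5, 0, 0, 4, 52, 53, 23, 0, -5]
204 [1, 1, 4, 2, 27, 11, 2, -2, 4]
208 [0, 0, 1, 3, -2, 0, -1, 0, 2]
212 [-3, 1, 0, -1, 0, -1, 1, 0, -1]
216 [-4, 0, 7, 0, 2, 0, -2, 0, -3]
220 [1, 2, 4, -1, 0, 0, 5, 0, 0]
224 [-1, 74, 70, 72, 72, 75, 5, 1, 5]
228 [3, 77, 77, 71, 71, 76, 72, 2, 0]
232 [75, 71, 70, 71, 72, 74, 65, 2, 2]
236 [77, 71, 72, 72, 71, 74, 72, 72, 3]
240 [72, 71, 73, 68, 72, 77, 73, 67, 0]
244 [71, 72, 69, 74, 69, 70, 71, 2, 1]
248 [2, 67, 77, 74, 72, 76, 3, 0, 0]
252 [5, 0, 0, 66, 60, 0, 0, 2, 6]
256 [1, 2, 0, 0, -4, 0, 6, -3, 2]
260 [3, 3, -3, -2, 2, 2, -1, 0, 1273]
```

View pics/t1.png

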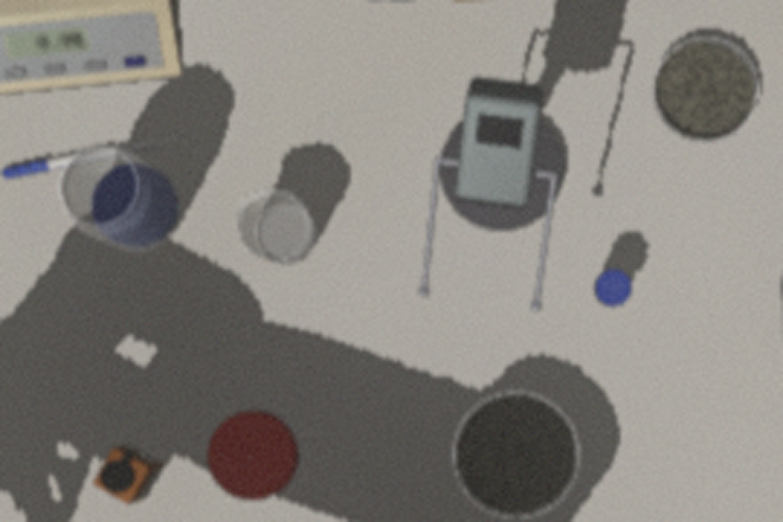

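View pics/t2.png

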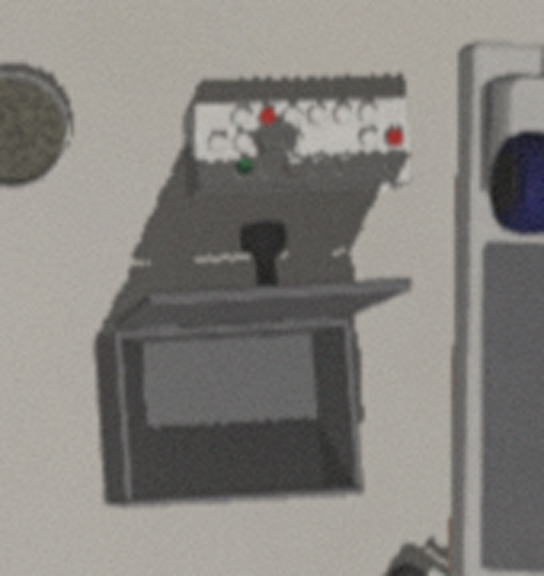

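```bash
python3 - <<'E'
from h import *
p,d=load("top0")
a=cv2.resize(p[285:320,170:265],None,fx=8,fy=8,interpolation=cv2.INTER_CUBIC)[:,:,::-1]
q,_=load("scene0")
b=cv2.resize(q[222:292,130:225],None,fx=8,fy=8,interpolation=cv2.INTER_CUBIC)[:,:,::-1][:320]
b=cv2.resize(q[225:280,140:235],None,fx=8,fy=8,interpolation=cv2.INTER_CUBIC)[:,:,::-1][:320]
cv2.imwrite("pics/z1.png",np.vstack([a,b]))
t,M=tool(); print(M.round(3))
c=calibration("wrist")['world_from_camera']; print((M.T@(np.array(c)[:3,3]-t)).round(1)); print((M.T@np.array(c)[:3,:3]).round(3))
E
```

```text
[[-0.001 -0.904  0.428]
 [-0.001  0.428  0.904]
 [-1.     0.    -0.001]]
[-142.4   70.1    0.2]
[[ 0.     0.277 -0.961]
 [-0.002  0.961  0.277]
 [ 1.     0.001  0.   ]]
```

View pics/z1.png

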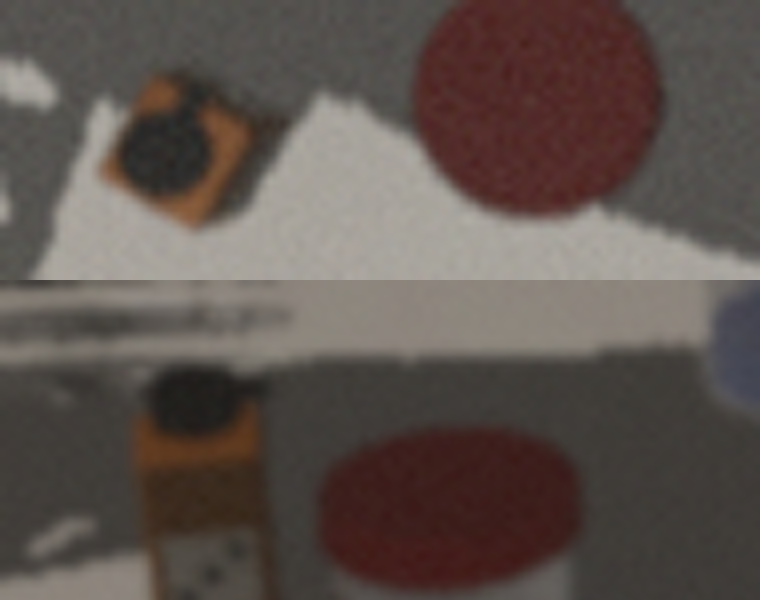

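```bash
python3 - <<'E'
from h import *
p,d=load("top0")
a=cv2.resize(p[150:255,285:350],None,fx=7,fy=7,interpolation=cv2.INTER_CUBIC)[:,:,::-1]
q,_=load("scene0")
b=cv2.resize(q[160:265,295:365],None,fx=7,fy=7,interpolation=cv2.INTER_CUBIC)[:,:,::-1]
o=np.zeros((600,800,3),np.uint8); A=cv2.resize(p[210:255,285:350],None,fx=9,fy=9,interpolation=cv2.INTER_CUBIC)[:,:,::-1]
o[:405,:585]=A; cv2.imwrite("pics/z2.png",o[:420,:600]); 
cv2.imwrite("pics/z3.png",cv2.resize(q[165:240,290:365],None,fx=8,fy=8,interpolation=cv2.INTER_CUBIC)[:,:,::-1])
cv2.imwrite("pics/z4.png",cv2.resize(p[190:300,410:525],None,fx=5,fy=5,interpolation=cv2.INTER_CUBIC)[:,:,::-1])
E
```

```text
(no output)
```

View pics/z2.png

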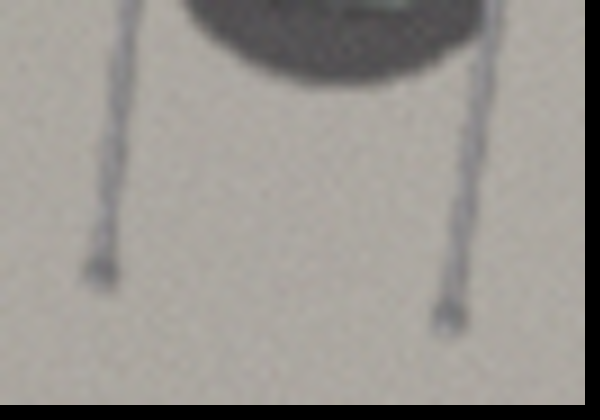

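View pics/z3.png

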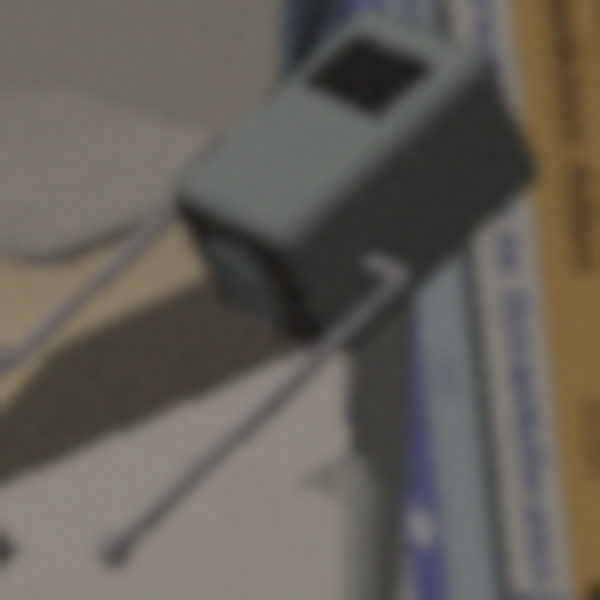

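View pics/z4.png

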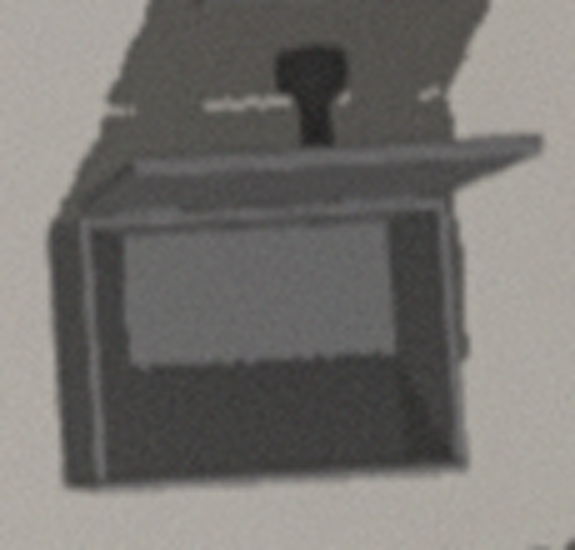

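```bash
cat >> h.py <<'E'
def ray(cam,u,v,z,cal=None):
    a=world(cam,u,v,500.,cal);b=world(cam,u,v,1000.,cal); t=(z-a[2])/(b[2]-a[2]); return a+t*(b-a)
E
python3 - <<'E'
from h import *
L=ray("top",296.2,240.2,150);Rr=ray("top",335,245.2,150);print(L,Rr,(L+Rr)/2,np.linalg.norm(L-Rr),np.degrees(np.arctan2(-(L-Rr)[0],(L-Rr)[1])))
print("scene R",ray("scene",304.4,234,150))
c=[ray("top",u,v,82) for u,v in [(430.6,286),(503,283.4),(427,233),(499.4,231)]]
for x in c: print(x.round(1))
print(np.linalg.norm(c[0]-c[1]),np.linalg.norm(c[2]-c[3]),np.linalg.norm(c[0]-c[2]),np.linalg.norm(c[1]-c[3]))
e=c[0]-c[1];print("case yaw",np.degrees(np.arctan2(-e[0],e[1])),np.mean(c,0))
e=c[2]-c[3];print("case yaw",np.degrees(np.arctan2(-e[0],e[1])))
# bottle
p,d=load("top0");W=cloud("top",d)
m=(W[...,2]>40)&(W[...,2]<85)&(abs(W[...,0]-430)<40)&(abs(W[...,1]-236)<40)
m2=m&(W[...,2]>64); print("cap",W[m2].mean(0),m2.sum()); 
vs,us=np.where(m); print(cv2.minAreaRect(W[m][:,:2].astype(np.float32)))
for nm,(u,v) in dict(q=(487,222),).items():pass
# lid top edge
mm=(W[...,2]>150)&(abs(W[...,1]+370)<120)&(abs(W[...,0]-570)<60); print(np.percentile(W[mm],[1,50,99],axis=0).round(0))
mm=(W[...,2]>100)&(abs(W[...,1]+370)<30)&(W[...,0]>585)&(W[...,0]<660); print(mm.sum(),np.percentile(W[mm],[1,50,99],axis=0).round(0))
E
```

```text
[554.79803674   3.23295259 150.        ] [542.29686394 -76.17903838 150.        ] [548.54745034 -36.47304289 150.        ] 80.38994733102638 -8.946182468341211
scene R [541.61143659 -76.97616566 150.        ]
[ 452.2 -281.7   82. ]
[ 453.7 -437.6   82. ]
[ 567.3 -278.5   82. ]
[ 567.2 -435.4   82. ]
155.92275882250593 156.83587406813044 115.07846250606065 113.57119003894563
case yaw 0.5322538624077946 [ 510.09697253 -358.29424975   82.        ]
case yaw -0.013686064820080215
cap [427.86971943 242.26802229  70.19103915] 114
((428.0163879394531, 243.11244201660156), (34.908626556396484, 37.461891174316406), 62.55623245239258)
[[ 571. -431.  152.]
 [ 578. -352.  188.]
 [ 623. -275.  207.]]
199 [[ 586. -365.  169.]
 [ 611. -352.  180.]
 [ 625. -341.  188.]]
```

```bash
python3 -m jog '[{"linear":[0,-0.94,-0.41],"rotation":[1,0,0],"grip":85},{"linear":[0,-0.94,-0.41],"rotation":[1,0,0],"grip":85},{"linear":[0,-0.94,-0.41],"rotation":[1,0,0],"grip":85},{"linear":[0,-0.94,-0.41],"rotation":[1,0,0],"grip":85},{"linear":[0,-0.94,-0.41],"rotation":[1,0,0],"grip":85},{"linear":[0,-0.94,-0.41],"rotation":[1,0,0],"grip":85},{"linear":[0,-0.94,-0.41],"rotation":[1,0,0],"grip":85},{"linear":[0,-0.94,-0.41],"rotation":[1,0,0],"grip":85},{"linear":[0,-0.94,-0.41],"rotation":[1,0,0],"grip":85}]' 30
for i in 1 2; do :; done
python3 -m jog '[{"linear":[0,0,0],"rotation":[1,0,0],"grip":85},{"linear":[0,0,0],"rotation":[1,0,0],"grip":85},{"linear":[0,0,0],"rotation":[1,0,0],"grip":85},{"linear":[0,0,0],"rotation":[1,0,0],"grip":85},{"linear":[0,0,0],"rotation":[1,0,0],"grip":85}]'
python3 -m jog '[{"linear":[0,0,0],"rotation":[1,0,0],"grip":85},{"linear":[0,0,0],"rotation":[1,0,0],"grip":85},{"linear":[0,0,0],"rotation":[1,0,0],"grip":85},{"linear":[0,0,0],"rotation":[1,0,0],"grip":85},{"linear":[0,0,0],"rotation":[1,0,0],"grip":85}]'
python3 - <<'E'
from h import *
t,M=tool();print(t,M.round(3),sense()['joints'].round(3),sense()['time_s'])
c=calibration("wrist"); p,d=capture("wrist"); np.savez("pics/w1.npz",p=p,d=d); import pickle; pickle.dump(c,open("pics/w1.pkl","wb"))
cv2.imwrite("pics/w1.png",p[:,:,::-1])
E
```

```text
time_s: 0.9
eef_pos: [428.9, 239.6, 230.6]
ee_rot: [0.673, -0.217, 0.673, 0.217]
force: [-0.3, 0.6, 0.4]
grip_width: 0.994
time_s: 1.32
eef_pos: [428.2, 240.3, 230.4]
ee_rot: [0.705, -0.043, 0.706, 0.042]
force: [-0.1, 0.2, 0.7]
grip_width: 0.995
time_s: 1.73
eef_pos: [427.7, 240.9, 230.3]
ee_rot: [0.694, 0.133, 0.695, -0.134]
force: [-0.6, -0.3, 0.3]
grip_width: 0.996
[427.702731   240.91036494 230.34047845] [[-0.002  0.371  0.929]
 [-0.001  0.929 -0.371]
 [-1.    -0.002 -0.001]] [ 2.740e-01  2.400e-01  1.597e+00 -1.000e-03  1.307e+00  6.550e-01] 1.7333
```

View pics/w1.png

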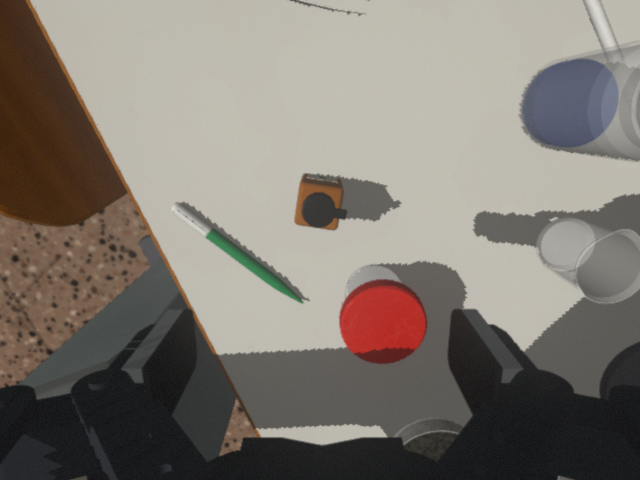

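```bash
python3 - <<'E'
from h import *
import pickle
c=pickle.load(open("pics/w1.pkl","rb"));p,d=load("w1");W=cloud("wrist",d,c)
for lo,hi in [(46,62),(64,80)]:
    m=(W[...,2]>lo)&(W[...,2]<hi)&(abs(W[...,0]-428)<35)&(abs(W[...,1]-242)<35)
    print(m.sum(),W[m].mean(0).round(1),cv2.minAreaRect(W[m][:,:2].astype(np.float32)))
m=(W[...,2]>46)&(W[...,2]<80)&(abs(W[...,0]-428)<35)&(abs(W[...,1]-242)<35)
r=cv2.minAreaRect(np.array([ray("wrist",u,v,54,c)[:2] for v,u in zip(*np.where(m&(W[...,2]<58)))],np.float32));print(r)
m=(W[...,2]>64)&(abs(W[...,0]-441)<50)&(abs(W[...,1]-140)<50); print("cup",W[m].mean(0))
a=cv2.resize(p[160:245,280:360],None,fx=7,fy=7,interpolation=cv2.INTER_CUBIC)[:,:,::-1];cv2.imwrite("pics/w1z.png",a)
E
```

```text
989 [427.7 249.9  53.3] ((426.4100341796875, 245.2539825439453), (34.11304473876953, 33.954856872558594), 58.905372619628906)
1029 [428.2 244.9  69.3] ((429.9219665527344, 245.2637176513672), (24.41483497619629, 31.091033935546875), 87.82051849365234)
((426.8257141113281, 246.097900390625), (34.426639556884766, 33.62956237792969), 59.10624313354492)
cup [439.86266591 145.15325604  71.4625113 ]
```

View pics/w1z.png

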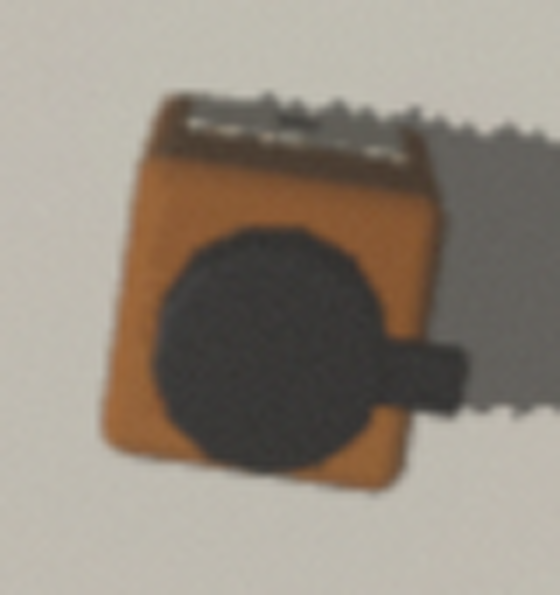

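```bash
cat > rec.py <<'E'
from h import *
s=sense(); open("pics/rec.txt","a").write(" ".join(map(str,list(s['joints'])+list(s['eef_pos'])+list(s['ee_rot'])))+"\n")
t,M=tool(); print(s['time_s'],t.round(1),M.round(3).tolist(),s['joints'].round(3),s['force'].round(1),s['grip_width'])
E
python3 rec.py
python3 -m jog '[{"linear":[0,0,0],"rotation":[0,1,0],"grip":85},{"linear":[0,0,0],"rotation":[0,1,0],"grip":85},{"linear":[0,0,0],"rotation":[0,1,0],"grip":85},{"linear":[0,0,0],"rotation":[0,1,0],"grip":85},{"linear":[0,0,0],"rotation":[0,1,0],"grip":85},{"linear":[0,0,0],"rotation":[0,1,0],"grip":85}]' >/dev/null; python3 rec.py
python3 -m jog '[{"linear":[0,0,0],"rotation":[0,0,1],"grip":85},{"linear":[0,0,0],"rotation":[0,0,1],"grip":85},{"linear":[0,0,0],"rotation":[0,0,1],"grip":85},{"linear":[0,0,0],"rotation":[0,0,1],"grip":85},{"linear":[0,0,0],"rotation":[0,0,1],"grip":85},{"linear":[0,0,0],"rotation":[0,0,1],"grip":85}]' >/dev/null; python3 rec.py
```

```text
1.7833 [427.8 240.8 230.4] [[-0.002, 0.366, 0.931], [-0.001, 0.931, -0.366], [-1.0, -0.002, -0.001]] [ 2.740e-01  2.400e-01  1.597e+00 -1.000e-03  1.307e+00  6.490e-01] [-0.5 -0.2  1.2] 0.996817267889201
2.2833 [428.1 240.6 229.4] [[-0.447, 0.363, 0.817], [0.174, 0.932, -0.319], [-0.877, -0.001, -0.48]] [0.144 0.452 1.386 0.242 1.743 0.504] [0.4 0.3 0.6] 0.994362604853131
2.7833 [427.4 240.4 229.9] [[-0.218, 0.531, 0.819], [0.596, 0.737, -0.319], [-0.773, 0.419, -0.477]] [-0.058  0.296  1.684  0.624  1.495  0.285] [ 0.7 -0.1  0.1] 0.9891338966500852
```

```bash
cat > arm.py <<'E'
import numpy as np
from scipy.spatial.transform import Rotation as R
from scipy.optimize import least_squares
rz=lambda a:R.from_euler('z',a).as_matrix(); ry=lambda a:R.from_euler('y',a).as_matrix()
C=np.array([[0,0,-1],[0,1,0],[1,0,0]],float)
def fk(q,P,s4=1):
    a1,d1,lat,L1,L2,Lt,e=P
    B=rz(q[0]); S=B@ry(q[1]); F=B@ry(q[1]+q[2]); W=F@rz(s4*q[3])@ry(q[4])@rz(q[5])
    p=B@[a1,lat,d1]+S@[0,0,L1]+F@[e,0,L2]+W@[0,0,Lt]
    return p,W@C
D=np.loadtxt("pics/rec.txt")
q0=np.array([0.904609678,0.313462979,1.49844469,2.4e-5,1.33099073,-0.223371858,224.784,474.16,230.7256,0.59715917,-0.37813783,0.59803497,0.37784503])
D=np.vstack([q0,D])
def fit(s4=1):
    pr=np.array([0,180,116,450,390,220,0])
    def f(P): return np.concatenate([fk(r[:6],P,s4)[0]-r[6:9] for r in D]+[(P-pr)*np.array([.01,.01,.01,.003,.003,.003,.01])*1])
    return least_squares(f,pr)
if __name__=="__main__":
    for s in (1,-1):
        r=fit(s); print(s,r.x.round(1))
        for d in D:
            p,M=fk(d[:6],r.x,s); w,x,y,z=d[9:]; print((p-d[6:9]).round(1),np.degrees((R.from_matrix(M)*R.from_quat([x,y,z,w]).inv()).magnitude()).round(1))
E
python3 arm.py
```

```text
1 [-2.000e-01  2.007e+02  1.163e+02  4.391e+02  3.975e+02  2.553e+02
  3.850e+01]
[-0. -0.  0.] 0.0
[-0. -0.  0.] 0.0
[ 0.  0. -0.] 0.0
[ 0.  0. -0.] 0.0
-1 [ 925.3 1407.1  120.8 -593.7  -55.5 -233.3  885.6]
[-24.9 -24.4  -1.8] 0.0
[19.8 10.2 -6.6] 0.1
[17.3  1.8  9.1] 27.7
[-5.2 -8.  -0.8] 71.5
```

```bash
cat > plan.py <<'E'
from arm import *
P=fit().x
lo=np.array([-2.94,-.97,.19,-1.23,.02,-2.88]);hi=np.array([2.94,2.17,2.56,4.37,3.11,2.88])
def ik(p,M,q0s=None):
    best=None
    rng=np.random.default_rng(0)
    seeds=q0s if q0s is not None else [[-.3,.3,1.6,0,1.3,x] for x in(-2.5,0,2.5)]+list(rng.uniform(lo,hi,(4,6)))
    for s in seeds:
        def f(q):
            pp,MM=fk(q,P); return np.concatenate([(pp-p)/100,(R.from_matrix(MM.T@M)).as_rotvec()])
        r=least_squares(f,np.clip(s,lo+.01,hi-.01),bounds=(lo,hi))
        if r.cost<1e-8:
            m=np.min(np.minimum(r.x-lo,hi-r.x)[[0,1,2,3,5]])
            if best is None or m>best[0]: best=(m,r.x)
    return best
phi=np.radians(-8.7)
n=np.array([np.cos(np.pi/6)*np.cos(phi),np.cos(np.pi/6)*np.sin(phi),.5]); ylat=np.array([-np.sin(phi),np.cos(phi),0]); up=np.cross(n,ylat)
RP=np.array([548.5,-36.5,150])
def bottle_pose(lab,th,back=0):
    bz=np.cos(th)*up+np.sin(th)*ylat; w=n
    if lab==1: by=w; bx=np.cross(by,bz)
    if lab==2: bx=w; by=np.cross(bz,bx)
    if lab==3: by=-w; bx=np.cross(by,bz)
    B=np.column_stack([bx,by,bz]); o=RP-n*(17+back)-bz*18; return o,B
def tool_pose(o,B,sg,h=29,dx=0):
    M=np.column_stack([-B[:,2],-sg*B[:,0],sg*B[:,1]]); return o+B@[dx,0,h],M
if __name__=="__main__":
    for sg in(1,-1):
        for lab in(1,2,3):
            for th in range(-60,61,20):
                b=ik(*tool_pose(*bottle_pose(lab,np.radians(th)),sg)); print(sg,lab,th,None if b is None else (b[0].round(2),b[1].round(2)))
E
python3 plan.py
```

```text
1 1 -60 (np.float64(0.76), array([-0.76,  0.58,  1.8 ,  1.03,  1.46, -1.43]))
1 1 -40 (np.float64(0.64), array([-0.69,  0.37,  1.92,  0.98,  1.12, -1.32]))
1 1 -20 (np.float64(0.57), array([-0.55,  0.23,  1.99,  0.82,  0.75, -1.05]))
1 1 0 (np.float64(0.57), array([-0.33,  0.19,  1.99,  0.2 ,  0.45, -0.34]))
1 1 20 (np.float64(0.48), array([-0.1 ,  0.27,  1.93, -0.75,  0.56,  0.72]))
1 1 40 (np.float64(0.14), array([ 0.07,  0.43,  1.82, -1.09,  0.93,  1.13]))
1 1 60 (np.float64(0.02), array([ 0.17,  0.64,  1.67, -1.21,  1.3 ,  1.29]))
1 2 -60 None
1 2 -40 None
1 2 -20 (np.float64(0.25), array([-0.55,  0.23,  1.99,  0.82,  0.75, -2.63]))
1 2 0 (np.float64(0.57), array([-0.33,  0.19,  1.99,  0.2 ,  0.45, -1.91]))
1 2 20 (np.float64(0.48), array([-0.1 ,  0.27,  1.93, -0.75,  0.56, -0.85]))
1 2 40 (np.float64(0.14), array([ 0.07,  0.43,  1.82, -1.09,  0.93, -0.44]))
1 2 60 (np.float64(0.02), array([ 0.17,  0.64,  1.67, -1.21,  1.3 , -0.29]))
1 3 -60 (np.float64(0.76), array([-0.76,  0.58,  1.8 ,  1.03,  1.46,  1.71]))
1 3 -40 (np.float64(0.64), array([-0.69,  0.37,  1.92,  0.98,  1.12,  
[... 1336 characters left out ...]
2 40 (np.float64(0.14), array([ 0.07,  0.43,  1.82, -1.09,  0.93,  2.71]))
-1 2 60 (np.float64(0.02), array([ 0.17,  0.64,  1.67, -1.21,  1.3 ,  2.86]))
-1 3 -60 (np.float64(0.76), array([-0.76,  0.58,  1.8 ,  1.03,  1.46, -1.43]))
-1 3 -40 (np.float64(0.64), array([-0.69,  0.37,  1.92,  0.98,  1.12, -1.32]))
-1 3 -20 (np.float64(0.57), array([-0.55,  0.23,  1.99,  0.82,  0.75, -1.05]))
-1 3 0 (np.float64(0.57), array([-0.33,  0.19,  1.99,  0.2 ,  0.45, -0.34]))
-1 3 20 (np.float64(0.48), array([-0.1 ,  0.27,  1.93, -0.75,  0.56,  0.72]))
-1 3 40 (np.float64(0.14), array([ 0.07,  0.43,  1.82, -1.09,  0.93,  1.13]))
-1 3 60 (np.float64(0.02), array([ 0.17,  0.64,  1.67, -1.21,  1.3 ,  1.29]))
```

```bash
cat > go.py <<'E'
from h import *
def go(p,M,name=""):
    t,M0=tool(); l=M0.T@(np.array(p)-t)/300; r=R.from_matrix(M0.T@M).as_rotvec()
    r=r/.5
    print(name,"lin",l.round(3),"rot",r.round(3),"rows lin %.1f rot %.1f"%(np.linalg.norm(l)*300/41.7,np.degrees(np.linalg.norm(r)*.5)/7.16), "calls",max(1,np.ceil(abs(np.r_[l,r]).max())))
def down(A):
    a=np.radians(A); z=np.array([np.cos(a),np.sin(a),0]); x=np.array([0,0,-1.]); return np.column_stack([x,np.cross(z,x),z])
E
python3 - <<'E'
from go import *
go([427,245,150],down(-121))
from plan import *
print(ik(np.array([427,245,29.]),down(-121)))
E
```

```text
lin [ 0.215 -0.101  0.121] rot [ 3.084 -1.525  0.13 ] rows lin 1.9 rot 13.8 calls 4.0
(np.float64(0.4857155856421187), array([2.82436019e-01, 5.10169251e-01, 1.81213133e+00, 1.23193909e-11,
       8.19292071e-01, 2.39428441e+00]))
```

```bash

python3 -m jog '[{"linear":[0,0,0],"rotation":[0.77,-0.38,0.03],"grip":85},{"linear":[0,0,0],"rotation":[0.77,-0.38,0.03],"grip":85},{"linear":[0,0,0],"rotation":[0.77,-0.38,0.03],"grip":85},{"linear":[0,0,0],"rotation":[0.77,-0.38,0.03],"grip":85}]' >/dev/null
python3 -m jog '[{"linear":[0,0,0],"rotation":[0.77,-0.38,0.03],"grip":85},{"linear":[0,0,0],"rotation":[0.77,-0.38,0.03],"grip":85},{"linear":[0,0,0],"rotation":[0.77,-0.38,0.03],"grip":85},{"linear":[0,0,0],"rotation":[0.77,-0.38,0.03],"grip":85}]' >/dev/null
python3 -m jog '[{"linear":[0,0,0],"rotation":[0.77,-0.38,0.03],"grip":85},{"linear":[0,0,0],"rotation":[0.77,-0.38,0.03],"grip":85},{"linear":[0,0,0],"rotation":[0.77,-0.38,0.03],"grip":85},{"linear":[0,0,0],"rotation":[0.77,-0.38,0.03],"grip":85}]' >/dev/null
python3 rec.py
python3 - <<'E'
from go import *
go([427,245,150],down(-121))
E
```

```text
3.7833 [427.8 244.5 234.4] [[0.056, 0.987, -0.148], [0.168, -0.155, -0.973], [-0.984, 0.029, -0.174]] [0.198 0.17  1.683 0.165 1.204 1.87 ] [-0.2  1.2 -0.2] 0.997005495076891
 lin [ 0.277 -0.011  0.048] rot [ 0.773 -0.358  0.01 ] rows lin 2.0 rot 3.4 calls 1
```

```bash

python3 -m jog '[{"linear":[0.27,-0.01,0.05],"rotation":[0.77,-0.36,0.01],"grip":85},{"linear":[0.27,-0.01,0.05],"rotation":[0.77,-0.36,0.01],"grip":85},{"linear":[0.27,-0.01,0.05],"rotation":[0.77,-0.36,0.01],"grip":85},{"linear":[0.27,-0.01,0.05],"rotation":[0.77,-0.36,0.01],"grip":85},{"linear":[0.27,-0.01,0.05],"rotation":[0.77,-0.36,0.01],"grip":85}]' >/dev/null
python3 rec.py
python3 - <<'E'
from go import *
import pickle
c=calibration("wrist"); p,d=capture("wrist"); W=cloud("wrist",d,c)
cv2.imwrite("pics/w2.png",p[:,:,::-1])
m=(W[...,2]>46)&(W[...,2]<62)&(abs(W[...,0]-428)<35)&(abs(W[...,1]-242)<35)
print(m.sum(),cv2.minAreaRect(np.array([ray("wrist",u,v,54,c)[:2] for v,u in zip(*np.where(m))],np.float32)))
go([427,245,29],down(-121))
E
```

```text
4.2 [427.6 245.7 152.5] [[0.002, 0.86, -0.511], [-0.004, -0.511, -0.86], [-1.0, 0.004, 0.002]] [ 0.286  0.323  1.702 -0.005  1.115  2.395] [-0.8  0.7  0.2] 0.9910860446452983
1492 ((428.3434753417969, 244.21331787109375), (33.53326416015625, 34.54950714111328), 59.1414680480957)
 lin [ 0.412 -0.002  0.002] rot [ 0.014  0.001 -0.006] rows lin 3.0 rot 0.1 calls 1
```

View pics/w2.png

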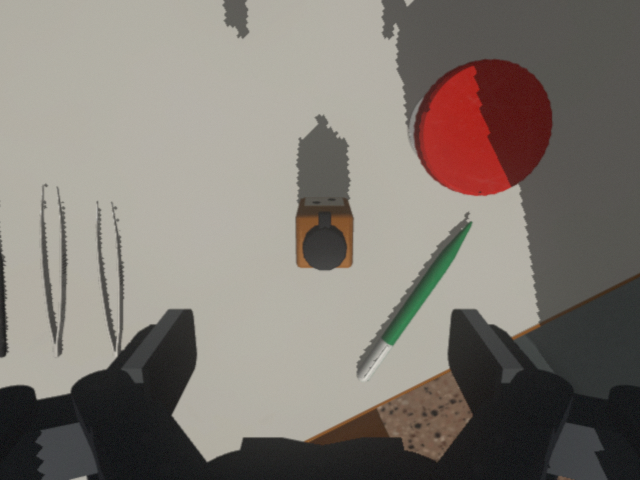

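```bash

python3 -m jog '[{"linear":[0.2,0,0],"rotation":[0.01,0,0],"grip":85},{"linear":[0.35,0.002,0],"rotation":[0.01,0,0],"grip":85},{"linear":[0.412,0.002,0],"rotation":[0.01,0,0],"grip":85},{"linear":[0.412,0.002,0],"rotation":[0.01,0,0],"grip":70},{"linear":[0.412,0.002,0],"rotation":[0.01,0,0],"grip":55},{"linear":[0.412,0.002,0],"rotation":[0.01,0,0],"grip":40},{"linear":[0.412,0.002,0],"rotation":[0.01,0,0],"grip":20},{"linear":[0.412,0.002,0],"rotation":[0.01,0,0],"grip":20},{"linear":[0.412,0.002,0],"rotation":[0.01,0,0],"grip":20},{"linear":[0.412,0.002,0],"rotation":[0.01,0,0],"grip":20}]' 40
python3 rec.py
python3 - <<'E'
from go import *
p,d=capture("wrist"); cv2.imwrite("pics/w3.png",p[:,:,::-1])
E
```

```text
time_s: 5.08
eef_pos: [430.1, 245.4, 32.0]
ee_rot: [0.351, 0.617, 0.347, -0.613]
force: [-1.5, 1.3, 7.4]
grip_width: 0.389
5.0833 [430.1 245.4  32. ] [[0.008, 0.858, -0.513], [-0.001, -0.513, -0.858], [-1.0, 0.007, -0.003]] [ 0.283  0.507  1.806 -0.004  0.821  2.395] [-1.5  1.3  7.4] 0.38920385330823487
```

View pics/w3.png

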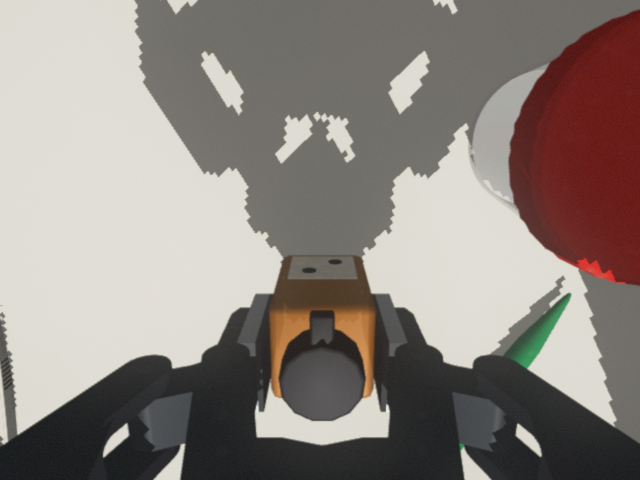

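```bash

python3 -m jog '[{"linear":[-0.2,0,0],"rotation":[0,0,0],"grip":20},{"linear":[-0.45,0,0],"rotation":[0,0,0],"grip":20},{"linear":[-0.6,0,0],"rotation":[0,0,0],"grip":20},{"linear":[-0.6,0,0],"rotation":[0,0,0],"grip":20},{"linear":[-0.6,0,0],"rotation":[0,0,0],"grip":20},{"linear":[-0.6,0,0],"rotation":[0,0,0],"grip":20}]' 
python3 rec.py
python3 - <<'E'
from go import *
from plan import *
p,d=capture("wrist"); cv2.imwrite("pics/w4.png",p[:,:,::-1])
for lab,back in((1,80),(1,0),(2,50),(3,50)):
    tp=tool_pose(*bottle_pose(lab,np.radians(-18),back),-1,32,1.5); print(lab,tp[0].round(1),ik(*tp)[1].round(2))
tp=tool_pose(*bottle_pose(1,np.radians(-18),80),-1,32,1.5)
go(*tp)
E
```

```text
time_s: 5.63
eef_pos: [430.4, 246.1, 218.2]
ee_rot: [0.352, 0.621, 0.347, -0.609]
force: [-1.1, 0.1, -0.2]
grip_width: 0.39
5.6333 [430.4 246.1 218.2] [[0.019, 0.859, -0.512], [0.003, -0.512, -0.859], [-1.0, 0.015, -0.012]] [ 0.284  0.25   1.617 -0.003  1.256  2.394] [-1.1  0.1 -0.2] 0.38978221895339527
1 [458.2 -28.5 112.6] [-0.62  0.16  2.21  0.92  0.66  1.87]
1 [526.7 -39.  152.6] [-0.53  0.21  1.99  0.78  0.72  2.13]
2 [485.2 -31.2 128.8] [-0.58  0.17  2.13  0.86  0.68  0.42]
3 [483.9 -29.5 128.4] [-0.57  0.17  2.13  0.87  0.68 -1.16]
 lin [0.342 0.547 0.739] rot [2.136 1.238 0.063] rows lin 7.1 rot 9.9 calls 3.0
```

View pics/w4.png

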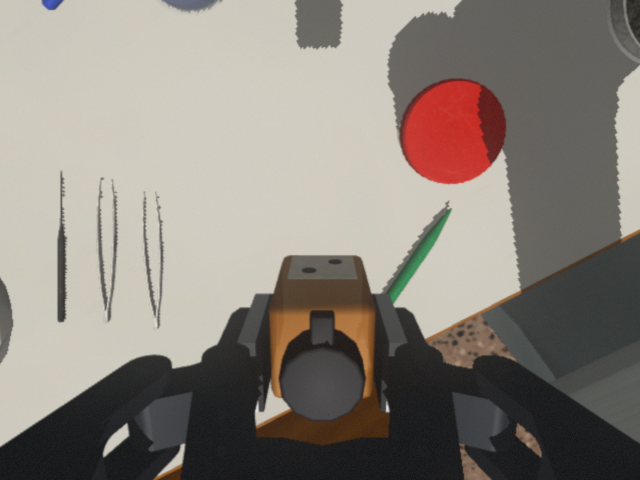

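```bash

python3 -m jog '[{"linear":[0,0.54,0.74],"rotation":[0.71,0.41,0.02],"grip":20},{"linear":[0,0.54,0.74],"rotation":[0.71,0.41,0.02],"grip":20},{"linear":[0,0.54,0.74],"rotation":[0.71,0.41,0.02],"grip":20},{"linear":[0,0.54,0.74],"rotation":[0.71,0.41,0.02],"grip":20},{"linear":[0,0.54,0.74],"rotation":[0.71,0.41,0.02],"grip":20},{"linear":[0,0.54,0.74],"rotation":[0.71,0.41,0.02],"grip":20},{"linear":[0,0.54,0.74],"rotation":[0.71,0.41,0.02],"grip":20},{"linear":[0,0.54,0.74],"rotation":[0.71,0.41,0.02],"grip":20}]'
python3 -m jog '[{"linear":[0,0,0],"rotation":[0.71,0.41,0.02],"grip":20},{"linear":[0,0,0],"rotation":[0.71,0.41,0.02],"grip":20},{"linear":[0,0,0],"rotation":[0.71,0.41,0.02],"grip":20},{"linear":[0,0,0],"rotation":[0.71,0.41,0.02],"grip":20},{"linear":[0,0,0],"rotation":[0.71,0.41,0.02],"grip":20}]' >/dev/null
python3 rec.py; python3 arm.py | head -12
python3 - <<'E'
from go import *
from plan import *
tp=tool_pose(*bottle_pose(1,np.radians(-18),80),-1,32,1.5)
go(*tp)
E
```

```text
time_s: 6.35
eef_pos: [454.6, -31.8, 214.4]
ee_rot: [0.201, 0.733, 0.263, -0.595]
force: [0.4, 1.4, -1.3]
grip_width: 0.385
6.7667 [453.8 -31.4 213.8] [[0.329, 0.324, -0.887], [0.228, -0.939, -0.259], [-0.916, -0.117, -0.383]] [-0.548  0.028  1.948  0.439  1.036  2.082] [-0.2 -0.6 -0.5] 0.3905222915452474
1 [ -0.  201.3 116.3 438.9 397.5 255.3  39. ]
[-0. -0.  0.] 0.0
[-0. -0.  0.] 0.0
[-0. -0.  0.] 0.0
[ 0. -0. -0.] 0.0
[-0. -0.  0.] 0.0
[ 0.  0. -0.] 0.0
[ 0.  0. -0.] 0.0
[-0.  0.  0.] 0.0
[ 0. -0. -0.] 0.0
-1 [  56.4    8.4  140.5   97.6  350.7  -91.1 -147.1]
[-49.6 -23.9  20.7] 0.0
 lin [0.316 0.035 0.113] rot [0.706 0.421 0.016] rows lin 2.4 rot 3.3 calls 1
```

```bash

python3 -m jog '[{"linear":[0.1,0.01,0.03],"rotation":[0.2,0.1,0],"grip":20},{"linear":[0.2,0.02,0.06],"rotation":[0.5,0.3,0],"grip":20},{"linear":[0.316,0.035,0.113],"rotation":[0.71,0.42,0.02],"grip":20},{"linear":[0.316,0.035,0.113],"rotation":[0.71,0.42,0.02],"grip":20},{"linear":[0.316,0.035,0.113],"rotation":[0.71,0.42,0.02],"grip":20},{"linear":[0.316,0.035,0.113],"rotation":[0.71,0.42,0.02],"grip":20}]'
python3 rec.py
cat > bot.py <<'E'
from go import *
from plan import n,RP,bottle_pose,tool_pose
def bot(sg=-1,h=32,dx=1.5):
    t,M=tool(); B=np.column_stack([-sg*M[:,1],sg*M[:,2],-M[:,0]]); return t-B@[dx,0,h],B
E
python3 - <<'E'
from bot import *
p,d=capture("scene"); cv2.imwrite("pics/s5.png",cv2.resize(p[130:310,220:420],None,fx=3,fy=3)[:,:,::-1])
q,d2=capture("top"); cv2.imwrite("pics/t5.png",cv2.resize(q[150:330,230:430],None,fx=3,fy=3)[:,:,::-1])
o,B=bot(); print(o,B.round(2)); 
c=np.array([[x,y,z] for z in (0,54) for x,y in((17,17),(17,-17),(-17,-17),(-17,17))])@B.T+o
print(proj("scene",c).round(0).tolist()); print(proj("top",c).round(0).tolist())
for nm,f,im in(("scene","pics/s5b.png",p),("top","pics/t5b.png",q)):
    im=im[:,:,::-1].copy(); uv=proj(nm,c)
    for i in range(8):
        for j in((i%4+1)%4+4*(i//4),(i+4)%8): cv2.line(im,tuple(int(round(k)) for k in uv[i]),tuple(int(round(k)) for k in uv[j]),(0,255,0),1)
    y0,x0=(130,220) if nm=="scene" else (150,230)
    cv2.imwrite(f,cv2.resize(im[y0:y0+180,x0:x0+200],None,fx=3,fy=3))
go(*tool_pose(*bottle_pose(1,np.radians(-18),25),-1,32,1.5))
go(*tool_pose(*bottle_pose(1,np.radians(-18),1),-1,32,1.5))
E
```

```text
time_s: 7.27
eef_pos: [458.7, -28.2, 112.9]
ee_rot: [-0.114, 0.863, 0.07, -0.487]
force: [0.7, -0.3, -0.8]
grip_width: 0.39
7.2667 [458.7 -28.2 112.9] [[0.515, 0.01, -0.857], [0.233, -0.964, 0.128], [-0.825, -0.265, -0.499]] [-0.612  0.155  2.212  0.919  0.658  1.879] [ 0.7 -0.3 -0.8] 0.39003362686346316
[475.93550013 -19.82072425  87.98227623] [[ 0.01  0.86 -0.52]
 [-0.96 -0.13 -0.23]
 [-0.26  0.5   0.82]]
[[271.0, 263.0], [258.0, 275.0], [247.0, 265.0], [260.0, 253.0], [264.0, 249.0], [250.0, 261.0], [239.0, 251.0], [252.0, 239.0]]
[[318.0, 271.0], [316.0, 285.0], [301.0, 285.0], [302.0, 272.0], [324.0, 284.0], [322.0, 298.0], [306.0, 299.0], [308.0, 285.0]]
 lin [ 0.002  0.001 -0.178] rot [ 0.006 -0.001 -0.005] rows lin 1.3 rot 0.0 calls 1
 lin [ 0.002  0.001 -0.258] rot [ 0.006 -0.001 -0.005] rows lin 1.9 rot 0.0 calls 1
```

View pics/s5b.png

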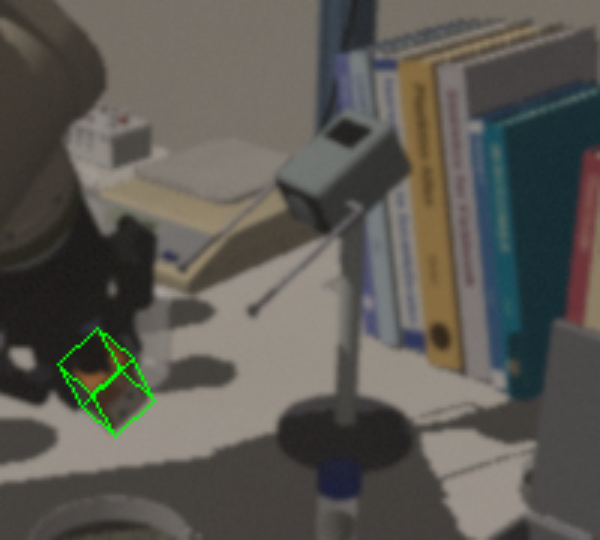

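View pics/t5b.png

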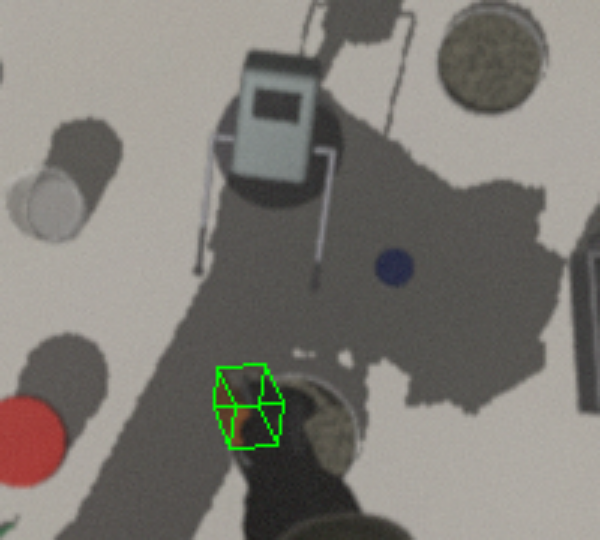

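```bash
python3 -c "
from h import *
print(ray('scene',280,219.7,150),ray('scene',304.2,234,150))"
python3 -m jog '[{"linear":[0,0,-0.08],"rotation":[0,0,0],"grip":20},{"linear":[0,0,-0.16],"rotation":[0,0,0],"grip":20},{"linear":[0,0,-0.22],"rotation":[0,0,0],"grip":20},{"linear":[0.002,0.001,-0.258],"rotation":[0,0,0],"grip":20},{"linear":[0.002,0.001,-0.258],"rotation":[0,0,0],"grip":20},{"linear":[0.002,0.001,-0.258],"rotation":[0,0,0],"grip":20},{"linear":[0.002,0.001,-0.258],"rotation":[0,0,0],"grip":20},{"linear":[0.002,0.001,-0.258],"rotation":[0,0,0],"grip":20},{"linear":[0.002,0.001,-0.258],"rotation":[0,0,0],"grip":20}]'
python3 - <<'E'
from bot import *
o,B=bot(); s1=o+B@[0,17,18]; print(o,s1-RP,np.degrees(np.arccos(B[:,1]@n)))
c=np.array([[x,y,z] for z in (0,54) for x,y in((17,17),(17,-17),(-17,-17),(-17,17))])@B.T+o
for nm,y0,x0 in(("scene",130,220),("top",150,230)):
    p,d=capture(nm); im=p[:,:,::-1].copy(); cv2.imwrite(f"pics/{nm}6.png",cv2.resize(im[y0:y0+180,x0:x0+200],None,fx=3,fy=3,interpolation=cv2.INTER_CUBIC))
E
```

```text
[553.91817847   4.31561539 150.        ] [541.3363264  -76.71554091 150.        ]
time_s: 8.12
eef_pos: [525.4, -38.6, 151.9]
ee_rot: [-0.114, 0.863, 0.07, -0.486]
force: [-0.2, -0.8, -1.3]
grip_width: 0.393
[541.9658469  -29.77488165 125.96752904] [-1.28612294  0.38643234 -0.68125602] 0.1764141665752408
```

View pics/scene6.png

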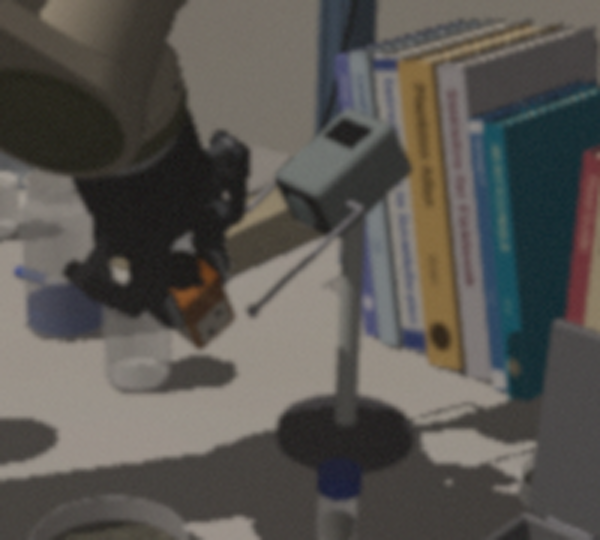

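View pics/top6.png

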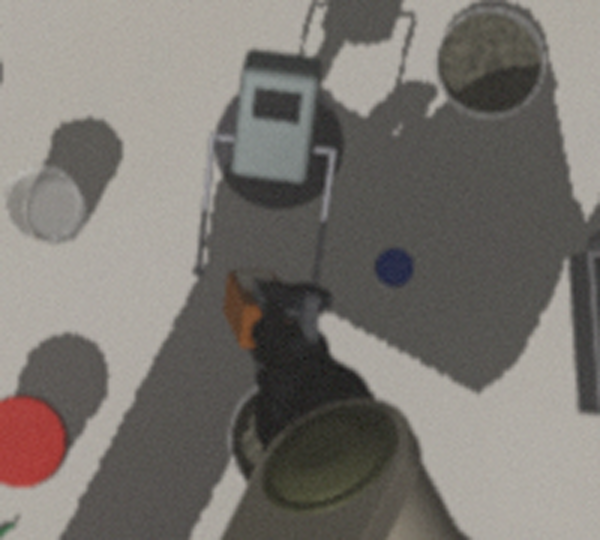

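```bash

python3 -m jog '[{"linear":[0,0,0],"rotation":[0,0,0],"grip":20},{"linear":[0,0,0],"rotation":[0,0,0],"grip":20},{"linear":[0,0,0],"rotation":[0,0,0],"grip":20},{"linear":[0,0,0],"rotation":[0,0,0],"grip":20},{"linear":[0,0,0.08],"rotation":[0,0,0],"grip":20},{"linear":[0,0,0.17],"rotation":[0,0,0],"grip":20},{"linear":[0,0,0.17],"rotation":[-1,0,0],"grip":20},{"linear":[0,0,0.17],"rotation":[-1,0,0],"grip":20},{"linear":[0,0,0.17],"rotation":[-1,0,0],"grip":20},{"linear":[0,0,0.17],"rotation":[-1,0,0],"grip":20},{"linear":[0,0,0.17],"rotation":[-1,0,0],"grip":20}]'
python3 -m jog '[{"linear":[0,0,0],"rotation":[-1,0,0],"grip":20},{"linear":[0,0,0],"rotation":[-1,0,0],"grip":20},{"linear":[0,0,0],"rotation":[-1,0,0],"grip":20},{"linear":[0,0,0],"rotation":[-1,0,0],"grip":20},{"linear":[0,0,0],"rotation":[-1,0,0],"grip":20}]' >/dev/null
python3 - <<'E'
from bot import *
go(*tool_pose(*bottle_pose(2,np.radians(-18),50),-1,32,1.5))
E
```

```text
time_s: 9.13
eef_pos: [482.0, -32.2, 126.6]
ee_rot: [0.106, 0.865, 0.189, -0.453]
force: [-0.4, 0.8, -1.3]
grip_width: 0.384
 lin [ 0.     0.008 -0.011] rot [-1.125  0.005 -0.003] rows lin 0.1 rot 4.5 calls 2.0
```

```bash

python3 -m jog '[{"linear":[0,0.01,-0.01],"rotation":[-0.9,0,0],"grip":20},{"linear":[0,0.01,-0.01],"rotation":[-0.9,0,0],"grip":20},{"linear":[0,0.01,-0.01],"rotation":[-0.9,0,0],"grip":20},{"linear":[0,0.01,-0.01],"rotation":[-0.9,0,0],"grip":20},{"linear":[0,0.01,-0.01],"rotation":[-0.9,0,0],"grip":20}]' >/dev/null
python3 rec.py
python3 - <<'E'
from bot import *
go(*tool_pose(*bottle_pose(2,np.radians(-18),0),-1,32,1.5))
E
```

```text
9.9667 [485.6 -31.9 128.9] [[0.517, 0.851, -0.092], [0.231, -0.242, -0.942], [-0.824, 0.466, -0.322]] [-0.576  0.174  2.127  0.861  0.677  0.533] [ 0.  -0.4 -0.8] 0.3882023905670883
 lin [ 0.     0.164 -0.021] rot [-0.232  0.005 -0.002] rows lin 1.2 rot 0.9 calls 1
```

```bash

python3 -m jog '[{"linear":[0,0.01,0],"rotation":[-0.23,0,0],"grip":20},{"linear":[0,0.07,-0.01],"rotation":[-0.23,0,0],"grip":20},{"linear":[0,0.13,-0.02],"rotation":[-0.23,0,0],"grip":20},{"linear":[0,0.164,-0.02],"rotation":[-0.23,0,0],"grip":20},{"linear":[0,0.164,-0.02],"rotation":[-0.23,0,0],"grip":20},{"linear":[0,0.164,-0.02],"rotation":[-0.23,0,0],"grip":20},{"linear":[0,0.164,-0.02],"rotation":[-0.23,0,0],"grip":20},{"linear":[0,0.164,-0.02],"rotation":[-0.23,0,0],"grip":20},{"linear":[0,0.164,-0.02],"rotation":[-0.23,0,0],"grip":20}]'
python3 - <<'E'
from bot import *
o,B=bot(); s=o+B@[17,0,18]; print(s-RP,np.degrees(np.arccos(B[:,0]@n)))
for nm,y0,x0 in(("scene",130,220),):
    p,d=capture(nm); im=p[:,:,::-1].copy(); cv2.imwrite(f"pics/{nm}7.png",cv2.resize(im[y0:y0+180,x0:x0+200],None,fx=3,fy=3,interpolation=cv2.INTER_CUBIC))
E
```

```text
time_s: 10.72
eef_pos: [527.5, -38.0, 153.4]
ee_rot: [0.528, 0.692, 0.393, -0.296]
force: [-0.3, 1.3, -0.8]
grip_width: 0.386
[-0.49119667 -0.31853941 -0.38382478] 0.1551273349340359
```

View pics/scene7.png

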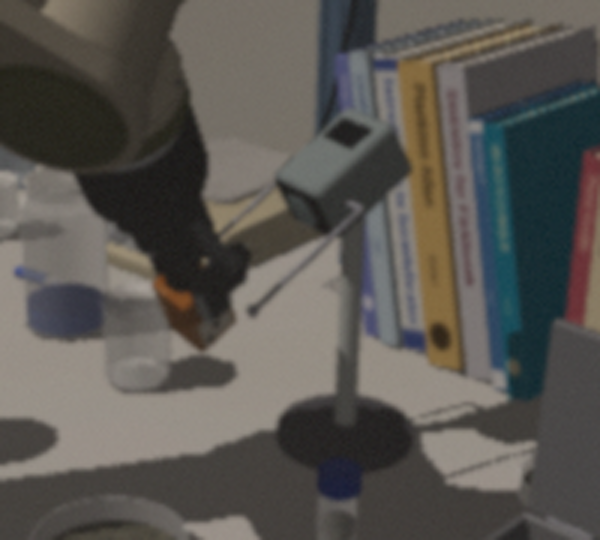

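Label 2 is in place: the three-dot side faces the scene camera, and the bottle sits just left of the near ball. I'll hold a little longer, back off and turn to label 3.

```bash

python3 -m jog '[{"linear":[0,0,0],"rotation":[0,0,0],"grip":20},{"linear":[0,0,0],"rotation":[0,0,0],"grip":20},{"linear":[0,0,0],"rotation":[0,0,0],"grip":20},{"linear":[0,0,0],"rotation":[0,0,0],"grip":20},{"linear":[0,-0.08,0],"rotation":[0,0,0],"grip":20},{"linear":[0,-0.17,0],"rotation":[0,0,0],"grip":20},{"linear":[0,-0.17,0],"rotation":[-1,0,0],"grip":20},{"linear":[0,-0.17,0],"rotation":[-1,0,0],"grip":20},{"linear":[0,-0.17,0],"rotation":[-1,0,0],"grip":20},{"linear":[0,-0.17,0],"rotation":[-1,0,0],"grip":20},{"linear":[0,-0.17,0],"rotation":[-1,0,0],"grip":20}]'
python3 -m jog '[{"linear":[0,0,0],"rotation":[-1,0,0],"grip":20},{"linear":[0,0,0],"rotation":[-1,0,0],"grip":20},{"linear":[0,0,0],"rotation":[-1,0,0],"grip":20},{"linear":[0,0,0],"rotation":[-1,0,0],"grip":20},{"linear":[0,0,0],"rotation":[-1,0,0],"grip":20}]' >/dev/null
python3 -m jog '[{"linear":[0,0,0],"rotation":[-0.9,0,0],"grip":20},{"linear":[0,0,0],"rotation":[-0.9,0,0],"grip":20},{"linear":[0,0,0],"rotation":[-0.9,0,0],"grip":20},{"linear":[0,0,0],"rotation":[-0.9,0,0],"grip":20},{"linear":[0,0,0],"rotation":[-0.9,0,0],"grip":20}]' >/dev/null
python3 - <<'E'
from bot import *
go(*tool_pose(*bottle_pose(3,np.radians(-18),0),-1,32,1.5))
E
```

```text
time_s: 11.68
eef_pos: [484.0, -31.3, 128.1]
ee_rot: [0.685, 0.538, 0.454, -0.188]
force: [1.2, -0.5, -1.0]
grip_width: 0.39
 lin [0.    0.026 0.164] rot [-0.243  0.001  0.005] rows lin 1.2 rot 1.0 calls 1
```

```bash

python3 -m jog '[{"linear":[0,0,0.01],"rotation":[-0.24,0,0],"grip":20},{"linear":[0,0.01,0.07],"rotation":[-0.24,0,0],"grip":20},{"linear":[0,0.02,0.13],"rotation":[-0.24,0,0],"grip":20},{"linear":[0,0.026,0.164],"rotation":[-0.24,0,0],"grip":20},{"linear":[0,0.026,0.164],"rotation":[-0.24,0,0],"grip":20},{"linear":[0,0.026,0.164],"rotation":[-0.24,0,0],"grip":20},{"linear":[0,0.026,0.164],"rotation":[-0.24,0,0],"grip":20},{"linear":[0,0.026,0.164],"rotation":[-0.24,0,0],"grip":20},{"linear":[0,0.026,0.164],"rotation":[-0.24,0,0],"grip":20}]'
python3 - <<'E'
from bot import *
o,B=bot(); s=o+B@[0,-17,18]; print(s-RP,np.degrees(np.arccos(-B[:,1]@n)))
for nm,y0,x0 in(("scene",130,220),):
    p,d=capture(nm); im=p[:,:,::-1].copy(); cv2.imwrite(f"pics/{nm}8.png",cv2.resize(im[y0:y0+180,x0:x0+200],None,fx=3,fy=3,interpolation=cv2.INTER_CUBIC))
E
```

```text
time_s: 13.27
eef_pos: [526.1, -36.0, 153.2]
ee_rot: [0.863, 0.116, 0.487, 0.068]
force: [-0.2, 0.4, -0.2]
grip_width: 0.388
[-0.57372564  0.01527414 -0.29605316] 0.18052295855093567
```

View pics/scene8.png

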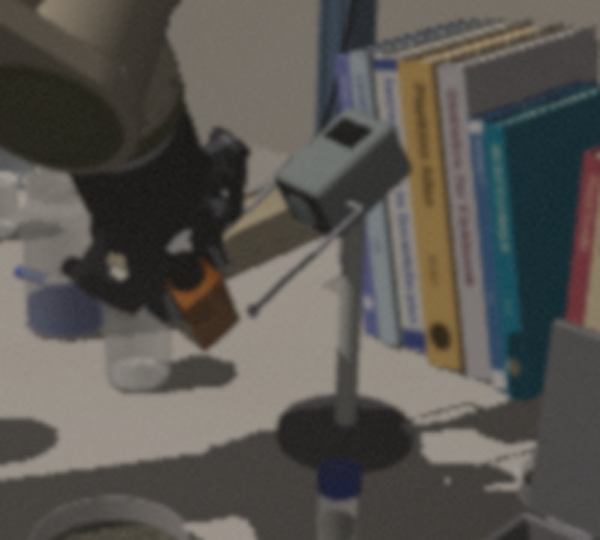

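```bash

python3 -m jog '[{"linear":[0,0,0],"rotation":[0,0,0],"grip":20},{"linear":[0,0,0],"rotation":[0,0,0],"grip":20},{"linear":[0,0,0],"rotation":[0,0,0],"grip":20},{"linear":[0,0,0],"rotation":[0,0,0],"grip":20},{"linear":[0,0,0],"rotation":[0,0,0],"grip":20},{"linear":[0,0,0],"rotation":[0,0,0],"grip":20},{"linear":[0,0,-0.1],"rotation":[0,0,0],"grip":20},{"linear":[0,0,-0.2],"rotation":[0,0,0],"grip":20},{"linear":[0,0,-0.27],"rotation":[0,0,0],"grip":20},{"linear":[0,0,-0.27],"rotation":[0,0,0],"grip":20}]'
python3 rec.py
python3 - <<'E'
from bot import *
from plan import ik
go([440,-80,220],down(90))
for z in(220,38):
  b=ik(np.array([500,-358,z]),down(90)); print(b[1].round(2))
b=ik(np.array([440,-80,220]),down(90)); print(b[1].round(2))
E
```

```text
time_s: 14.15
eef_pos: [453.7, -23.7, 110.7]
ee_rot: [0.862, 0.117, 0.488, 0.069]
force: [0.7, 0.7, -1.3]
grip_width: 0.386
14.15 [453.7 -23.7 110.7] [[0.513, -0.004, 0.858], [0.233, 0.963, -0.135], [-0.826, 0.27, 0.495]] [-0.609  0.149  2.228  0.926  0.652 -1.263] [ 0.7  0.7 -1.3] 0.38606688973450637
 lin [-0.368 -0.082  0.167] rot [-3.177  1.271  0.425] rows lin 3.0 rot 13.8 calls 4.0
[-0.81  0.52  1.22  0.    1.4  -2.38]
[-0.81  0.71  1.41  0.    1.02 -2.38]
[-0.44  0.15  1.73 -0.    1.26 -2.01]
```

```bash

python3 -m jog '[{"linear":[-0.37,-0.08,0.17],"rotation":[-0.79,0.32,0.11],"grip":20},{"linear":[-0.37,-0.08,0.17],"rotation":[-0.79,0.32,0.11],"grip":20},{"linear":[-0.37,-0.08,0.17],"rotation":[-0.79,0.32,0.11],"grip":20},{"linear":[-0.37,-0.08,0.17],"rotation":[-0.79,0.32,0.11],"grip":20},{"linear":[-0.37,-0.08,0.17],"rotation":[-0.79,0.32,0.11],"grip":20}]' > /dev/null
python3 -m jog '[{"linear":[0,0,0],"rotation":[-0.79,0.32,0.11],"grip":20},{"linear":[0,0,0],"rotation":[-0.79,0.32,0.11],"grip":20},{"linear":[0,0,0],"rotation":[-0.79,0.32,0.11],"grip":20},{"linear":[0,0,0],"rotation":[-0.79,0.32,0.11],"grip":20},{"linear":[0,0,0],"rotation":[-0.79,0.32,0.11],"grip":20}]' > /dev/null
python3 -m jog '[{"linear":[0,0,0],"rotation":[-0.79,0.32,0.11],"grip":20},{"linear":[0,0,0],"rotation":[-0.79,0.32,0.11],"grip":20},{"linear":[0,0,0],"rotation":[-0.79,0.32,0.11],"grip":20},{"linear":[0,0,0],"rotation":[-0.79,0.32,0.11],"grip":20},{"linear":[0,0,0],"rotation":[-0.79,0.32,0.11],"grip":20}]' > /dev/null
python3 rec.py
python3 - <<'E'
from bot import *
go([500,-358,220],down(90))
E
```

```text
15.4 [442.  -79.4 221.8] [[0.078, -0.92, 0.383], [0.145, 0.391, 0.909], [-0.986, -0.015, 0.164]] [-0.538  0.132  1.761  0.173  1.261 -1.763] [ 1.   0.2 -1.6] 0.39119176825899205
 lin [-0.114 -0.54  -0.771] rot [-0.798  0.319  0.096] rows lin 6.8 rot 3.5 calls 1
```

```bash

python3 -m jog '[{"linear":[-0.114,-0.54,-0.77],"rotation":[-0.8,0.32,0.1],"grip":20},{"linear":[-0.114,-0.54,-0.77],"rotation":[-0.8,0.32,0.1],"grip":20},{"linear":[-0.114,-0.54,-0.77],"rotation":[-0.8,0.32,0.1],"grip":20},{"linear":[-0.114,-0.54,-0.77],"rotation":[-0.8,0.32,0.1],"grip":20},{"linear":[-0.114,-0.54,-0.77],"rotation":[-0.8,0.32,0.1],"grip":20},{"linear":[-0.114,-0.54,-0.77],"rotation":[-0.8,0.32,0.1],"grip":20},{"linear":[-0.114,-0.54,-0.77],"rotation":[-0.8,0.32,0.1],"grip":20},{"linear":[-0.114,-0.54,-0.77],"rotation":[-0.8,0.32,0.1],"grip":20},{"linear":[-0.114,-0.54,-0.77],"rotation":[-0.8,0.32,0.1],"grip":20},{"linear":[-0.114,-0.54,-0.77],"rotation":[-0.8,0.32,0.1],"grip":20}]'
python3 rec.py
python3 - <<'E'
from bot import *
go([500,-358,38],down(90))
p,d=capture("wrist"); cv2.imwrite("pics/w9.png",p[:,:,::-1])
c=calibration("wrist");W=cloud("wrist",d,c); np.savez("pics/w9.npz",p=p,d=d)
p,d=capture("scene"); cv2.imwrite("pics/s9.png",cv2.resize(p[130:430,300:560],None,fx=2,fy=2)[:,:,::-1])
E
```

```text
time_s: 16.23
eef_pos: [499.7, -357.0, 219.3]
ee_rot: [0.5, -0.499, 0.5, 0.501]
force: [0.5, 0.8, -0.7]
grip_width: 0.393
16.2333 [ 499.7 -357.   219.3] [[-0.002, -1.0, 0.001], [0.002, 0.001, 1.0], [-1.0, 0.002, 0.002]] [-0.811  0.522  1.222 -0.     1.4   -2.38 ] [ 0.5  0.8 -0.7] 0.3926847775635704
 lin [ 0.604 -0.002 -0.004] rot [-0.003  0.004 -0.005] rows lin 4.3 rot 0.0 calls 1
```

View pics/w9.png

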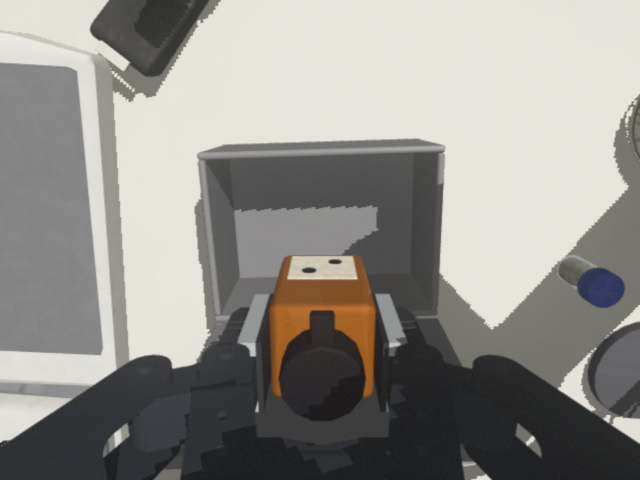

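View pics/s9.png

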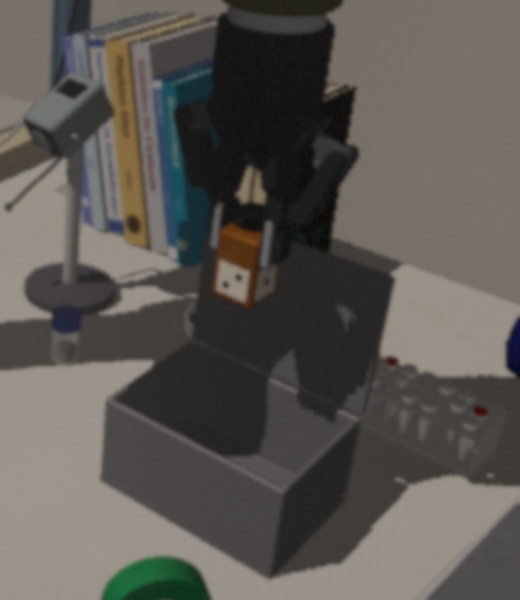

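```bash
python3 - <<'E'
from h import *
for u,v in((203,155),(443,149),(218,317),(438,317)): print(ray("wrist",u,v,82).round(1))
E
```

```text
[ 454.7 -432.9   82. ]
[ 451.1 -278.9   82. ]
[ 568.9 -430.9   82. ]
[ 569.1 -273.4   82. ]
```

```bash

python3 -m jog '[{"linear":[0.13,0,0],"rotation":[0,0,0],"grip":20},{"linear":[0.25,0,0],"rotation":[0,0,0],"grip":20},{"linear":[0.37,0,0],"rotation":[0,0,0],"grip":20},{"linear":[0.48,0,0],"rotation":[0,0,0],"grip":20},{"linear":[0.54,0,0],"rotation":[0,0,0],"grip":20},{"linear":[0.575,0,0],"rotation":[0,0,0],"grip":20},{"linear":[0.59,0,0],"rotation":[0,0,0],"grip":20},{"linear":[0.6,0,0],"rotation":[0,0,0],"grip":20},{"linear":[0.6,0,0],"rotation":[0,0,0],"grip":20},{"linear":[0.6,0,0],"rotation":[0,0,0],"grip":20}]'
python3 rec.py
```

```text
time_s: 17.17
eef_pos: [500.2, -356.8, 41.5]
ee_rot: [-0.5, 0.5, -0.5, -0.5]
force: [0.8, 1.0, -0.8]
grip_width: 0.386
17.1667 [ 500.2 -356.8   41.5] [[-0.0, -1.0, -0.001], [-0.001, -0.001, 1.0], [-1.0, 0.0, -0.001]] [-8.100e-01  7.020e-01  1.414e+00 -1.000e-03  1.025e+00 -2.381e+00] [ 0.8  1.  -0.8] 0.3864015178987568
```

```bash

python3 -m jog '[{"linear":[0.007,0,0],"rotation":[0,0,0],"grip":20},{"linear":[0.012,0,0],"rotation":[0,0,0],"grip":20},{"linear":[0.012,0,0],"rotation":[0,0,0],"grip":20}]'
python3 -m jog '[{"linear":[0.007,0,0],"rotation":[0,0,0],"grip":20},{"linear":[0.007,0,0],"rotation":[0,0,0],"grip":20},{"linear":[0.007,0,0],"rotation":[0,0,0],"grip":20}]'
```

```text
time_s: 17.42
eef_pos: [500.3, -356.9, 38.2]
ee_rot: [-0.5, 0.501, -0.5, -0.5]
force: [-0.1, 0.3, -0.7]
grip_width: 0.388
time_s: 17.67
eef_pos: [500.6, -357.1, 37.0]
ee_rot: [-0.5, 0.501, -0.5, -0.499]
force: [-0.6, 0.6, 6.0]
grip_width: 0.386
```

```bash

python3 -m jog '[{"linear":[-0.004,0,0],"rotation":[0,0,0],"grip":36},{"linear":[-0.004,0,0],"rotation":[0,0,0],"grip":40},{"linear":[-0.004,0,0],"rotation":[0,0,0],"grip":46},{"linear":[-0.004,0,0],"rotation":[0,0,0],"grip":56},{"linear":[-0.004,0,0],"rotation":[0,0,0],"grip":60},{"linear":[-0.004,0,0],"rotation":[0,0,0],"grip":60},{"linear":[-0.004,0,0],"rotation":[0,0,0],"grip":60},{"linear":[-0.004,0,0],"rotation":[0,0,0],"grip":60}]'
python3 -m jog '[{"linear":[-0.06,0,0],"rotation":[0,0,0],"grip":60},{"linear":[-0.15,0,0],"rotation":[0,0,0],"grip":60},{"linear":[-0.3,0,0],"rotation":[0,0,0],"grip":60},{"linear":[-0.45,0,0],"rotation":[0,0,0],"grip":60},{"linear":[-0.6,0,0],"rotation":[0,0,0],"grip":60},{"linear":[-0.6,0,0],"rotation":[0,0,0],"grip":60},{"linear":[-0.6,0,0],"rotation":[0,0,0],"grip":60}]'
python3 - <<'E'
from bot import *
p,d=capture("wrist"); cv2.imwrite("pics/w10.png",p[:,:,::-1])
p,d=capture("scene"); cv2.imwrite("pics/s10.png",cv2.resize(p[130:430,300:560],None,fx=2,fy=2)[:,:,::-1])
E
```

```text
time_s: 18.33
eef_pos: [500.6, -357.1, 38.2]
ee_rot: [-0.5, 0.501, -0.5, -0.499]
force: [0.2, -0.2, -0.3]
grip_width: 0.707
time_s: 18.92
eef_pos: [501.3, -357.5, 222.1]
ee_rot: [-0.499, 0.504, -0.5, -0.497]
force: [-1.0, -0.8, -0.0]
grip_width: 0.7
```

View pics/w10.png

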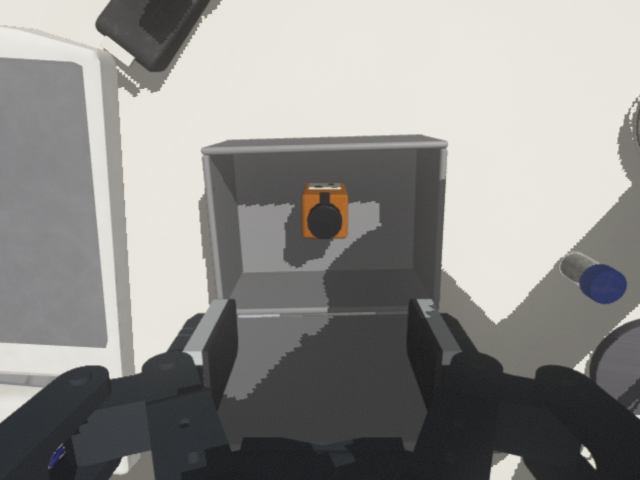

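View pics/s10.png

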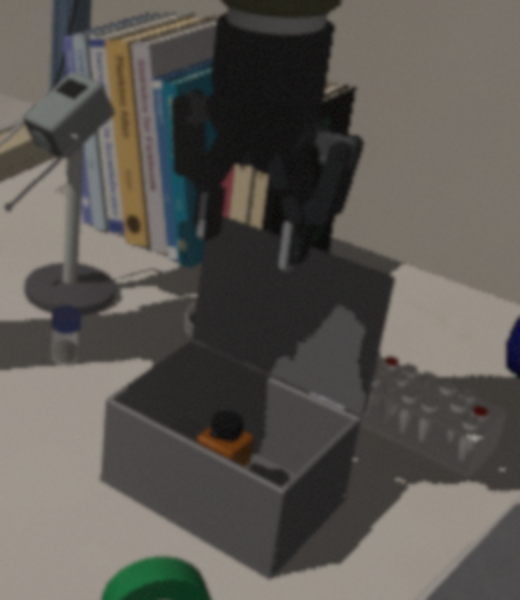

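```bash
python3 - <<'E'
from go import *
from plan import ik
for n_ in("scene0","top0"):
    p,d=load(n_); W=cloud(n_[:-1],d)
    for y0,y1 in((-430,-370),(-340,-285)):
        m=(W[...,2]>100)&(W[...,2]<215)&(W[...,1]>y0)&(W[...,1]<y1)&(abs(W[...,0]-575)<25)&(d>0)
        Q=W[m]; A=np.c_[Q[:,2],np.ones(len(Q))]; s,*_=np.linalg.lstsq(A,Q[:,0],rcond=None); print(n_,len(Q),"x@82 %.1f x@200 %.1f"%(s[0]*82+s[1],s[0]*200+s[1]),Q[:,2].max())
p,d=load("top0");W=cloud("top",d)
print("rack",W[165:180,470:515].reshape(-1,3)[::60].round(0).tolist())
go([502,-357,265],down(90))
for x,z in((615,265),(615,175),(600,180)):
    print(ik(np.array([x,-305.,z]),down(90)))
E
```

```text
scene0 2336 x@82 571.4 x@200 577.8 204.84131343078423
scene0 1760 x@82 569.0 x@200 575.3 204.9331781673692
top0 316 x@82 568.2 x@200 579.2 207.4501063075361
top0 287 x@82 565.9 x@200 576.7 208.84681416009585
rack [[722.0, -389.0, 42.0], [719.0, -424.0, 38.0], [716.0, -459.0, 36.0], [713.0, -389.0, 41.0], [710.0, -424.0, 39.0], [706.0, -457.0, 41.0], [704.0, -389.0, 39.0], [701.0, -424.0, 38.0], [696.0, -455.0, 46.0], [695.0, -389.0, 40.0], [691.0, -422.0, 40.0], [688.0, -455.0, 43.0]]
 lin [-0.159 -0.006 -0.002] rot [ 0.001 -0.003  0.001] rows lin 1.1 rot 0.0 calls 1
(np.float64(0.6502553341252317), array([-6.30628244e-01,  6.85041827e-01,  8.40255334e-01,  2.44769365e-14,
        1.61629549e+00, -2.20142457e+00]))
(np.float64(0.6785754294865867), array([-6.30628244e-01,  7.21763346e-01,  1.00547530e+00,  6.34715927e-13,
        1.41435400e+00, -2.20142457e+00]))
(np.float64(0.6652490029892797), array([-6.43954670e-01,  6.85367316e-01,  1.05569471e+00,  6.28814622e-15,
        1.40053063e+00, -2.21475100e+00]))
```

```bash

python3 -m jog '[{"linear":[-0.15,0,0],"rotation":[0,0,0],"grip":0},{"linear":[-0.15,0,0],"rotation":[0,0,0],"grip":0},{"linear":[-0.15,-0.1,0.06],"rotation":[0,0,0],"grip":0},{"linear":[-0.15,-0.22,0.12],"rotation":[0,0,0],"grip":0},{"linear":[-0.15,-0.34,0.17],"rotation":[0,0,0],"grip":0},{"linear":[-0.15,-0.39,0.17],"rotation":[0,0,0],"grip":0},{"linear":[-0.15,-0.39,0.17],"rotation":[0,0,0],"grip":0},{"linear":[-0.15,-0.39,0.17],"rotation":[0,0,0],"grip":0},{"linear":[-0.15,-0.39,0.17],"rotation":[0,0,0],"grip":0}]'
python3 - <<'E'
from go import *
for nm in("wrist","top","scene"):
    p,d=capture(nm); im=p[:,:,::-1]
    if nm=="scene": im=cv2.resize(im[130:430,300:560],None,fx=2,fy=2)
    if nm=="top": im=cv2.resize(im[130:310,390:560],None,fx=3,fy=3)
    cv2.imwrite(f"pics/{nm}11.png",im)
go([618,-307,180],down(90))
E
```

```text
time_s: 19.77
eef_pos: [616.5, -305.7, 261.1]
ee_rot: [0.5, -0.5, 0.5, 0.5]
force: [-0.5, -0.8, -0.1]
grip_width: 0.002
 lin [ 0.275 -0.005 -0.003] rot [-0.001 -0.003  0.   ] rows lin 2.0 rot 0.0 calls 1
```

View pics/wrist11.png

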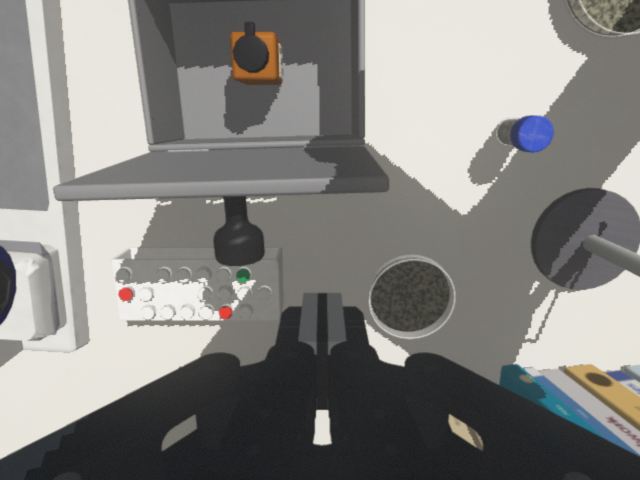

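View pics/scene11.png

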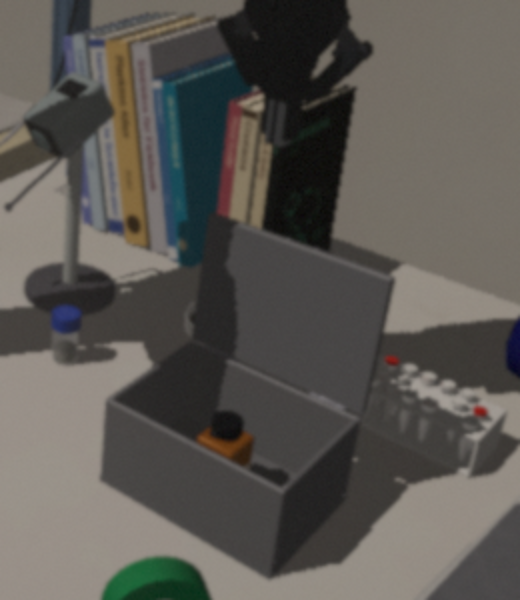

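```bash

python3 -m jog '[{"linear":[0.12,0,0],"rotation":[0,0,0],"grip":0},{"linear":[0.22,0,0],"rotation":[0,0,0],"grip":0},{"linear":[0.27,0,0],"rotation":[0,0,0],"grip":0},{"linear":[0.27,0,0],"rotation":[0,0,0],"grip":0},{"linear":[0.27,0,0],"rotation":[0,0,0],"grip":0}]'
python3 -m jog '[{"linear":[0,0.03,0],"rotation":[0,0,0],"grip":0},{"linear":[0,0.06,0],"rotation":[0,0,0],"grip":0},{"linear":[0,0.085,0],"rotation":[0,0,0],"grip":0},{"linear":[0,0.115,0],"rotation":[0,0,0],"grip":0},{"linear":[0,0.143,-0.006],"rotation":[0,0,0],"grip":0},{"linear":[0,0.143,-0.006],"rotation":[0,0,0],"grip":0}]'
```

```text
time_s: 20.33
eef_pos: [616.0, -306.4, 181.9]
ee_rot: [0.5, -0.5, 0.501, 0.499]
force: [0.6, -0.4, 0.9]
grip_width: -0.001
time_s: 20.83
eef_pos: [572.8, -309.0, 184.6]
ee_rot: [-0.5, 0.501, -0.501, -0.498]
force: [0.3, -0.6, 0.3]
grip_width: 0.003
```

```bash

python3 -m jog '[{"linear":[0,0.03,0],"rotation":[0,0,0],"grip":0},{"linear":[0.012,0.057,0],"rotation":[0,0,0],"grip":0},{"linear":[0.02,0.087,0],"rotation":[0,0,0],"grip":0},{"linear":[0.03,0.116,0],"rotation":[0,0,0],"grip":0},{"linear":[0.043,0.143,0],"rotation":[0,0,0],"grip":0},{"linear":[0.057,0.17,0],"rotation":[0,0,0],"grip":0},{"linear":[0.07,0.19,0],"rotation":[0,0,0],"grip":0},{"linear":[0.085,0.211,0],"rotation":[0,0,0],"grip":0},{"linear":[0.1,0.227,0],"rotation":[0,0,0],"grip":0},{"linear":[0.116,0.243,0],"rotation":[0,0,0],"grip":0},{"linear":[0.116,0.243,0],"rotation":[0,0,0],"grip":0}]'
python3 - <<'E'
from go import *
for nm in("wrist","scene"):
    p,d=capture(nm); im=p[:,:,::-1]
    if nm=="scene": im=cv2.resize(im[130:430,300:560],None,fx=2,fy=2)
    cv2.imwrite(f"pics/{nm}12.png",im)
E
```

```text
time_s: 21.75
eef_pos: [499.1, -308.8, 148.7]
ee_rot: [0.5, -0.5, 0.501, 0.498]
force: [-0.5, 1.1, 0.6]
grip_width: -0.001
```

View pics/scene12.png

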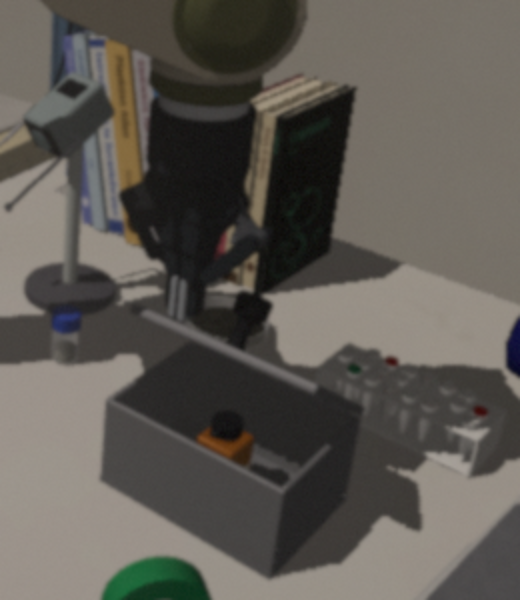

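View pics/wrist12.png

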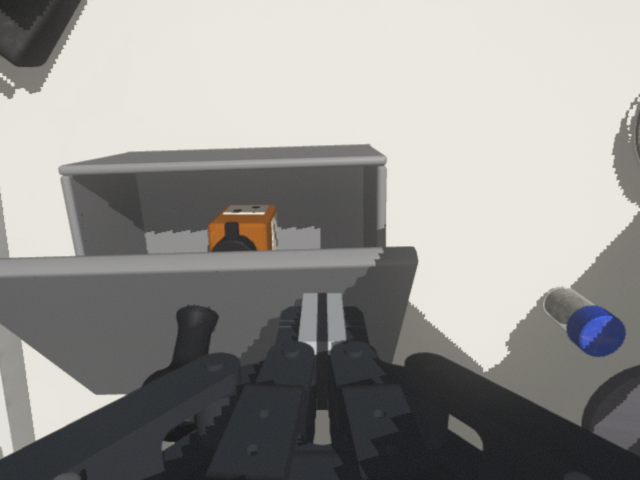

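```bash

python3 -m jog '[{"linear":[0.02,0.018,0.02],"rotation":[0,0,0],"grip":0},{"linear":[0.047,0.034,0.027],"rotation":[0,0,0],"grip":0},{"linear":[0.074,0.05,0.027],"rotation":[0,0,0],"grip":0},{"linear":[0.1,0.06,0.027],"rotation":[0,0,0],"grip":0},{"linear":[0.125,0.068,0.027],"rotation":[0,0,0],"grip":0},{"linear":[0.145,0.074,0.027],"rotation":[0,0,0],"grip":0},{"linear":[0.164,0.08,0.027],"rotation":[0,0,0],"grip":0},{"linear":[0.164,0.08,0.027],"rotation":[0,0,0],"grip":0}]'
python3 -m jog '[{"linear":[0.008,0,0],"rotation":[0,0,0],"grip":0},{"linear":[0.016,0,0],"rotation":[0,0,0],"grip":0},{"linear":[0.024,0,0],"rotation":[0,0,0],"grip":0},{"linear":[0.024,0,0],"rotation":[0,0,0],"grip":0}]'
python3 - <<'E'
from go import *
for nm in("wrist","scene"):
    p,d=capture(nm); im=p[:,:,::-1]
    if nm=="scene": im=cv2.resize(im[130:430,300:560],None,fx=2,fy=2)
    cv2.imwrite(f"pics/{nm}13.png",im)
E
```

```text
time_s: 22.52
eef_pos: [475.5, -300.6, 98.9]
ee_rot: [0.5, -0.5, 0.501, 0.499]
force: [0.2, 0.3, -0.4]
grip_width: -0.002
time_s: 22.85
eef_pos: [475.5, -300.6, 91.3]
ee_rot: [0.5, -0.5, 0.501, 0.499]
force: [-0.4, 0.1, 0.1]
grip_width: -0.001
```

View pics/scene13.png

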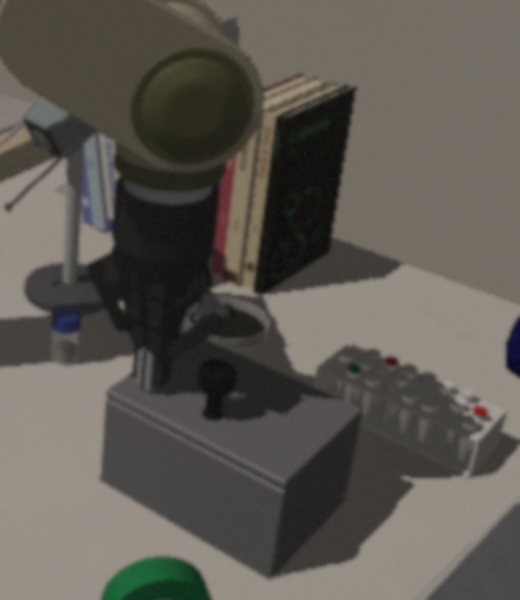

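View pics/wrist13.png

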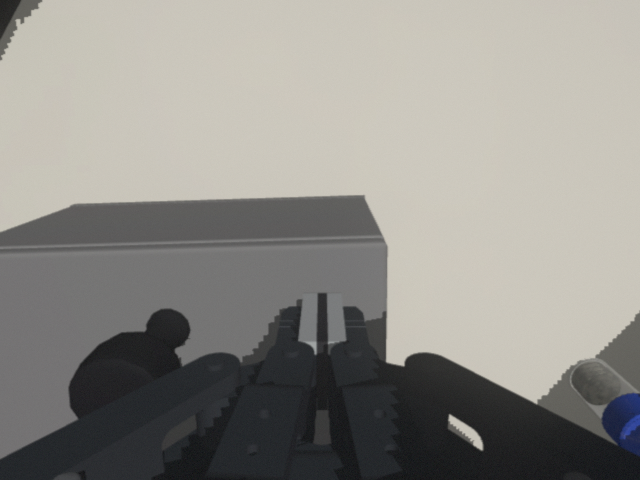

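Nearly shut: the scene view shows only a thin gap at the front edge. I'll press down gently until force builds.

```bash

python3 -m jog '[{"linear":[0.006,0,0],"rotation":[0,0,0],"grip":0},{"linear":[0.01,0,0],"rotation":[0,0,0],"grip":0},{"linear":[0.01,0,0],"rotation":[0,0,0],"grip":0}]'
python3 -m jog '[{"linear":[0.006,0,0],"rotation":[0,0,0],"grip":0},{"linear":[0.01,0,0],"rotation":[0,0,0],"grip":0},{"linear":[0.01,0,0],"rotation":[0,0,0],"grip":0}]'
```

```text
time_s: 23.2
eef_pos: [475.8, -300.8, 90.4]
ee_rot: [0.5, -0.501, 0.501, 0.498]
force: [-4.4, 2.7, 14.1]
grip_width: -0.001
time_s: 23.45
eef_pos: [475.9, -300.9, 90.2]
ee_rot: [-0.5, 0.501, -0.501, -0.498]
force: [-9.5, 7.4, 25.7]
grip_width: -0.001
```

```bash

python3 -m jog '[{"linear":[-0.1,0,0],"rotation":[0,0,0],"grip":0},{"linear":[-0.25,0,0],"rotation":[0,0,0],"grip":0},{"linear":[-0.4,0.1,0.1],"rotation":[0,0,0],"grip":0},{"linear":[-0.5,0.3,0.2],"rotation":[0,0,0],"grip":0},{"linear":[-0.5,0.4,0.3],"rotation":[0,0,0],"grip":0},{"linear":[-0.5,0.4,0.3],"rotation":[0,0,0],"grip":0},{"linear":[-0.5,0.4,0.3],"rotation":[0,0,0],"grip":0},{"linear":[-0.5,0.4,0.3],"rotation":[0,0,0],"grip":0}]'
python3 - <<'E'
from go import *
for nm in("top","scene"):
    p,d=capture(nm); im=p[:,:,::-1]; cv2.imwrite(f"pics/{nm}14.png",im)
    W=cloud(nm,d)
    m=(W[...,2]>75)&(W[...,2]<105)&(abs(W[...,1]+356)<70)&(abs(W[...,0]-510)<50)&~((abs(W[...,1]+353)<25)&(W[...,0]<515))
    Q=W[m];s,*_=np.linalg.lstsq(np.c_[Q[:,:2]-[510,-356],np.ones(len(Q))],Q[:,2],rcond=None);print(nm,len(Q),s)
    for k,(x,y) in dict(cup=(440,143),vial=(560,-137)).items():
        m=(W[...,2]>45)&(W[...,2]<90)&(np.hypot(W[...,0]-x,W[...,1]-y)<45);print(k,m.sum(),W[m].mean(0).round(1))
E
```

```text
time_s: 24.12
eef_pos: [355.0, -209.4, 240.8]
ee_rot: [-0.5, 0.502, -0.501, -0.497]
force: [-0.0, -0.6, -0.5]
grip_width: -0.004
top 2412 [-4.90265694e-04 -4.60119024e-04  9.16626864e+01]
cup 770 [439.3 139.9  72.6]
vial 137 [ 560.  -136.7   54.8]
scene 2441 [1.95343278e-03 4.94765345e-04 9.16423860e+01]
cup 704 [432.6 129.4  66.6]
vial 153 [ 557.5 -140.6   52.7]
```

View pics/scene14.png

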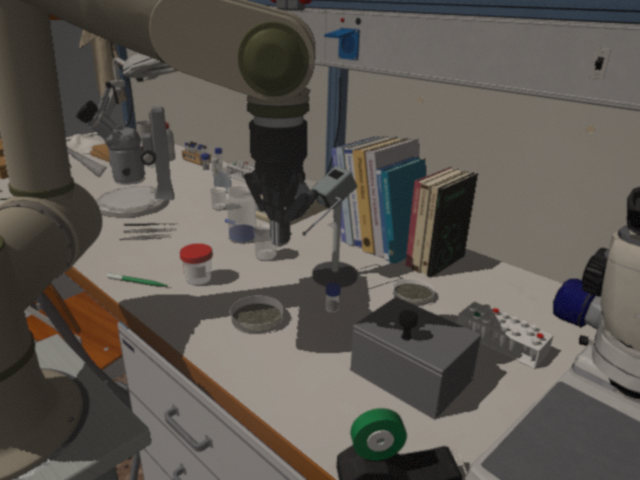

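View pics/top14.png

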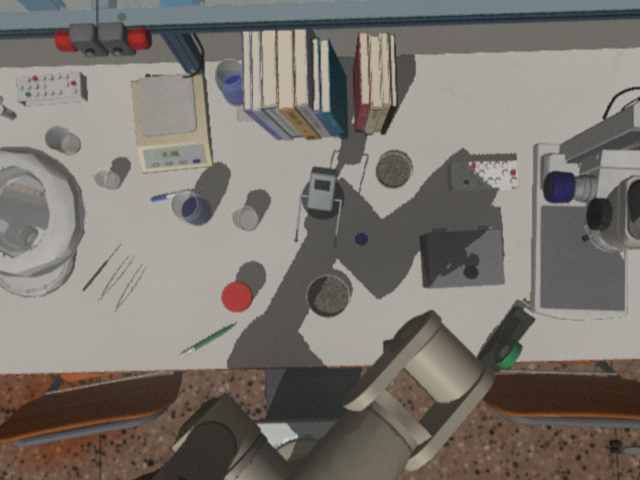

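The lid is level at slope 0.002 or less, and the bystanders stand where they began. The robot is clear of everything, so I'm handing in.

```bash
python3 -c "
from rig import *
print(finish_job())"
```

```text
the job is handed in; nothing more can be done
None
```

The bottle is booked in, standing in the case with the lid shut. I handed the job in at about 24 s of the 72 s; `finish_job` gives no verdict.

- **Labels:** I gripped the bottle above its labels and held the one-, two- and three-dot labels at the reading point in that order, each for over half a second. From the measured tool pose, each label centre was about 1.5 mm or less from my estimated reading point and under 0.2° off square. That leaves out camera calibration error of about 2 mm. I rolled the bottle about 18° about the line to the window so the wrist stayed within its range; no judged limit covers that roll.
- **Bottle in case:** I set it down with about 6 N of contact and let go. Both cameras showed it upright and clear of the walls. It could not be seen again once the lid was shut.
- **Lid:** I swung it shut with the closed fingers and pressed it to about 26 N. Depth from both cameras then showed it level (slope 0.002 or less) with its top near 91.6 mm, against 90 mm expected.
- **Surroundings:** The wrist force stayed at noise level at every reading pose, so I saw no sign of touching the reader. The top view put the cup and vial within 1–2 mm of their start; the dish, jar and beaker looked unmoved by eye.
- **Disagreement:** The scene camera's averages put the cup and vial a few mm to 15 mm from their start. I put that down to its oblique view, because the top camera contradicts it.

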